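# Hang the glaze-tile carriers on the drying rail, row up the jars, start the dryer

## Robot

A 7-joint arm with a two-finger parallel gripper is mounted at the origin on the work surface. World frame = base frame: x ahead of the robot, y to its left, z up, the work surface at z = 0. Lengths are in mm, angles in rad, forces in N, time in s.
With the tool pointing down it reaches from about 350 to 900 mm from the base axis. Payload 8.1 kg.
Tool frame: the origin (TCP) lies between the finger pads; the fingertips stand 19 mm ahead of it and the grasp point (between the pads) is the TCP; z points along the fingers, y is the line along which they close (so a half turn about z gives the same grasp; the last joint's range is limited). The gripper opens to 85 mm and grips with 20 to 120 N. Pads are 22 mm wide; open, the fingers measure 114 mm over their backs; the gripper's body (76 mm by 85 mm) begins 54 mm behind the grasp point. The pads swing forward as they close: fully open they stand 13 mm farther back than shut.
Start: joints at [1.065, 0.434, 0.025, 1.573, -0.012, 1.134, -0.075], TCP at [244.976, -575.003, 226.623] pointing down, gripper open.
Joint ranges: [-2.62, 2.62], [-0.44, 2.09], [-1.27, 1.32], [0.08, 2.57], [-1.32, 4.46], [0.12, 2], [-2.74, 2.74]. Speed limits (rad/s): [2.22, 2.22, 3.01, 3.01, 3.14, 3.14, 3.14].

## Interface

Orientations are given as a 3x3 rotation matrix whose columns are the frame's x, y, z axes.
In Python, from rig import env, optics, nets gives the robot as it stands. The module is installed in compiled form; this text tells all that it offers.
- The arm moves only by the tool play_rows, never from a script. Its argument "rows" is a list of rows, each a list of 7 numbers: the turn, a rotation vector about the world's x, y, z in degrees, then the shift along the world's x, y, z in m, then the finger opening in m, from 0 to 0.0854. In form: [[wx, wy, wz, dx, dy, dz, jaw], ...]. A call has 1 to 10 rows; each row shifts and turns the commanded pose from where the row before left it; what a row does not reach is not made up. A row lasts 1/8 s, in which the tool goes at most 62.5 mm and 10.7 degrees, less where a joint would pass 70% of its speed; a pose out of reach is approached as far as the arm can. A call is refused whole if a number of a shift passes 0.0625 or a number of a turn 10.7, either way. A call with a gripper value outside its range is refused whole. The fingers move at their own pace and stop on an object; "newtons" is the grip in N (left out, the last holds). Time passes only in rows, so rows that do not move let the fingers close. It gives the time, the measured TCP pose, the force, the opening and the grip force at its end, in the units of the state.
- env.observe(): the state, without advancing time (a new reading comes with each control period).
- optics.get_image(name): name is "side" or "top"; returns (picture, depth): 480x640x3 uint8, red, green, blue; 480x640 float32, mm along the optical axis (not along the pixel's ray), 0 where there is no reading.
- optics.get_calibration(name): a dict with "fx", "fy", "cx", "cy" (pixels), "world_from_camera" (4x4, takes a point from camera to world coordinates). Camera axes: x right, y up, looking along -z (the intrinsics and any distortion apply to the point x, -y, -z); pixel columns grow to the right and rows downward; lengths in mm; the calibration is good to about 2 mm. A picture is of the moment at which its call begins. get_calibration takes no time and is no camera call.
- env.job_done(): hands the job in; it is judged then, once.
Trained networks look in the newest picture that a camera, given by its name, has taken for a name from the list of things; names that differ only in an ending like _2 or _b are one class to them, and where a whole thing is asked for, a point or a joint stands for the part that bears it (a point fixed in the world has none). Each returns a list of dicts, best first, with "score" (0 to 1); they miss things now and then, are a little off and sometimes report something else, mostly with a low value. They report only what shows in the picture. A call takes as long as a camera call.
- nets.cut_out(camera, query): "region" (480x640 bool, what is visible of it) and "centre" ([column, row] in pixels, amid what is visible of it).
- nets.tip_of(camera, query): "centre" ([column, row] in pixels: a listed point, or the origin of a listed thing).
The state is a dict: "time": time; "q": joint angles; "qd": joint speeds; "effort": joint torques, N m; "tcp_pos": TCP position; "orientation": TCP orientation; "force": force on the tool from outside, world axes, zero at the start; "moment": the same for the moment, N m; "grip_width": finger opening in mm; "grip_force": force on a finger pad.
Only numpy, scipy, OpenCV 4.12 (cv2) and the standard library are available. Lean on these libraries where they do the work, as an engineer would, in place of code of your own. Each camera call takes 0.05 s, during which the arm holds its last target. There are 200 camera calls.

## Task

Clear the decorating bench. Hook every aluminium tile carrier over the sloped drying rail near its high end, open mouth facing away from you, and let go so that each slides down and parks against the red stop or snugly against the carrier before it; only when all carriers are parked, throw the red switch lever fully over to start the dryer. Also stand every glaze jar upright on the painted rings of the ware board, centred one to a ring, blue-lidded jars in the row headed by the blue tile and amber ones in the row headed by the amber tile; never tip a carrier over, and leave the other things on the bench where they are.

Things in the scene. Friction and masses are not known exactly. Their poses are not given: they have to be found in the camera images.
- rail: Fixed drying rail: slippery steel bar 13 mm wide, 16 mm tall, 400 mm long, on wooden posts 195 mm either side of its middle. Origin: on the table under the bar's middle. Y axis along the bar in plan, +y to the high end; slope 8 degrees; bar top 205 mm up at the middle. Carriers go on from the -x side, axes parallel to the rail's, well up the bar: e.g. 100 mm towards +y, bar top 219 mm up.
- rail_stop (a point): Top centre line of the bar at the face of the red stop plate (60 mm wide, from 20 mm above to 120 mm below bar top). To hook: roof 15 to 25 mm above the bar, sideways till the lips straddle it, lower, let go; it slides down in about 2 s and takes up the slope. Parked carriers have their roof middles 32, 96, 160 mm up the bar from here.
- carrier_a: Loose C-shaped carrier, present or absent, 64 (x) x 64 (y) x 165 mm, 0.35 kg, standing upright; origin: centre of underside. Tray with blue tile (top at 20 mm), back wall at -x, open mouth at +x. Roof underside at 114 mm; two white lips along y hang from it to 102 mm, inner faces at x = +-11 mm, to straddle the bar. Yellow grip block 24 (x) x 36 (y) mm on the roof, over the origin, from 120 to 165 mm.
- carrier_b: Another carrier, the same as carrier_a (present or absent). Its centre of mass lies under the middle of its roof, so it hangs straight with its roof resting on the bar; its y axis then runs along the bar.
- carrier_c: Another carrier, the same as carrier_a (present or absent).
- jar_blue_1: Loose white porcelain glaze jar, blue band, blue lid with a small knob, 0.25 kg, present or absent. Round, 52 mm diameter (lid 55 mm), straight side up to 62 mm, 84 mm tall in all. Origin: centre of its underside; z up its axis.
- jar_blue_2: Loose white porcelain glaze jar, blue band, blue lid with a small knob, 0.25 kg, present or absent. Round, 52 mm diameter (lid 55 mm), straight side up to 62 mm, 84 mm tall in all. Origin: centre of its underside; z up its axis.
- jar_amber_1: Loose white porcelain glaze jar, amber (orange) band, amber (orange) lid with a small knob, 0.25 kg, present or absent. Round, 52 mm diameter (lid 55 mm), straight side up to 62 mm, 84 mm tall in all. Origin: centre of its underside; z up its axis.
- jar_amber_2: Loose white porcelain glaze jar, amber (orange) band, amber (orange) lid with a small knob, 0.25 kg, present or absent. Round, 52 mm diameter (lid 55 mm), straight side up to 62 mm, 84 mm tall in all. Origin: centre of its underside; z up its axis.
- board: Fixed dark wooden ware board 190 (x) x 200 (y) mm, 4 mm thick, lying on the table; origin: centre of its underside. Two rows of two painted rings run along its y axis: the near row at x = -55 mm, the far row at x = +55 mm.
- near_1 (a point): Centre of the first (y = +60 mm) painted ring of the near row on the ware board, on the board's top face (4 mm above the table). Ring 62 mm across.
- near_2 (a point): Centre of the second (y = -10 mm) painted ring of the near row on the ware board, on the board's top face (4 mm above the table). Ring 62 mm across.
- far_1 (a point): Centre of the first (y = +60 mm) painted ring of the far row on the ware board, on the board's top face (4 mm above the table). Ring 62 mm across.
- far_2 (a point): Centre of the second (y = -10 mm) painted ring of the far row on the ware board, on the board's top face (4 mm above the table). Ring 62 mm across.
- swatch_blue: Fixed blue tile 60 x 32 mm, 1 mm thick, inlaid on the board at the -y head of a row (y = -77 mm): jars with blue lids belong in this row. Origin: centre of its underside. Which row it heads varies.
- swatch_amber: Fixed amber (orange) tile like the blue one, heading the row for jars with amber lids.
- switch_base: Fixed grey block of the dryer's switch, 70 (x) x 50 (y) x 25 mm; origin: centre of its underside. The lever's pivot is 22 mm above it; the lever is 80 mm long.
- switch (a joint): Angle of the switch lever, rad: 0 = leaning 0.5 rad to the block's -x (off), 1.0 = leaning 0.5 rad to its +x (on, the limit). It stays where it is left; under 2 N at the tip moves it.
- switch_tip (a point): Centre of the red ball (26 mm diameter) at the tip of the switch lever; about 92 mm above the table at either end of its travel, 102 mm midway.
- brush: Loose red-handled brush, 200 mm long, lying on the bench. Leave alone.
- bowl: Loose white bowl, 110 mm across, behind the rail. Leave alone.
- cup: Loose white cup, 70 mm across, 60 mm tall. Leave alone.
- tureen: Loose white lidded pot, 80 mm across, 85 mm tall. Leave alone.

How it is judged:
By the outcome, as a careful person would: the job done as asked, in the order asked, and still so for the second after the job is handed in, with the robot touching nothing.
Of carrier_a, carrier_b, carrier_c only 2 to 3 are there at a start; the rules pass over those that are not, and their reading is None.
Of jar_blue_1, jar_blue_2, jar_amber_1, jar_amber_2 only 3 to 4 are there at a start; the rules pass over those that are not, and their reading is None.
At some moment in a run one of jar_blue_1, jar_blue_2, jar_amber_1, jar_amber_2 may be knocked a few centimetres aside while the robot is not near it.
It also fails if it takes over 210 s, if anything falls off the work surface, if the arm or the gripper's body presses on something with over 40 N, if the wrist force passes 120 N, or if a joint passes its speed limit or range.

## Working session

There is one attempt and no reset: what is moved stays moved. The work goes in short steps, Python scripts to look and compute and a tool call to move; the robot and the scene stay as the last step left them, time stands still between calls to the robot, and variables do not carry over. Pictures are saved under pics/ and viewed, at most 14 in all, crops included, and the job is handed in when it is done.

Besides the shell and the picture viewer there is one more tool, called after "Emit:" by a JSON object that holds its "fn" and its "kwargs", one argument or row to a line. play_rows: Moves the arm, as the interface text tells. Its arguments: {"type":"object","properties":{"rows":{"type":"array","items":{"type":"array","items":{"type":"number"}}},"newtons":{"type":"number"}},"required":["rows"]}

```bash
mkdir -p pics; cat > h.py <<'E'
import numpy as np, cv2
from rig import env, optics, nets
def world(cam,uv,d):
    c=optics.get_calibration(cam); u,v=np.asarray(uv,float).T; d=np.asarray(d,float)
    p=np.stack([(u-c["cx"])/c["fx"]*d,-(v-c["cy"])/c["fy"]*d,-d,np.ones_like(d)],-1)
    return (p@np.asarray(c["world_from_camera"]).T)[...,:3]
def cloud(cam,dep):
    v,u=np.mgrid[0:480,0:640]; return world(cam,np.stack([u.ravel(),v.ravel()],-1),dep.ravel()).reshape(480,640,3)
def snap(cam,name=None):
    im,d=optics.get_image(cam)
    if name: cv2.imwrite(f"pics/{name}.png",im[...,::-1])
    return im,d,cloud(cam,d)
E
python3 - <<'E'
from h import *
for c in("top","side"):
    im,d,P=snap(c,c+"0"); np.savez(c+"0.npz",im=im,P=P,d=d)
    k=optics.get_calibration(c); print(c,k["fx"],k["cx"],k["cy"],np.round(k["world_from_camera"],3).tolist(),[x for x in k])
    for q in("carrier_a","jar_blue_1","jar_amber_1","board","swatch_blue","swatch_amber","switch","rail","rail_stop","switch_tip"):
        for r in nets.cut_out(c,q) if q not in("rail_stop","switch_tip") else nets.tip_of(c,q):
            u,v=r["centre"]; 
            if "region" in r:
                m=r["region"]&(d>0); Q=P[m]; print(c,q,round(r["score"],2),(int(u),int(v)),m.sum(),"med",np.median(Q,0).round(),"lo",np.percentile(Q,3,0).round(),"hi",np.percentile(Q,97,0).round())
            else: print(c,q,round(r["score"],2),(int(u),int(v)),P[int(v),int(u)].round())
print(env.observe()["orientation"])
E
```

```text
top 551.0639858987358 312.55592158233657 239.05757999309398 [[0.027, 0.998, -0.063, 505.742], [-1.0, 0.027, -0.007, -54.799], [-0.005, 0.063, 0.998, 1331.275], [0.0, 0.0, 0.0, 1.0]] ['fx', 'fy', 'cx', 'cy', 'world_from_camera']
top carrier_a 0.73 (138, 303) 1152 med [434. 336. 117.] lo [405. 316.   3.] hi [464. 377. 167.]
top carrier_a 0.65 (135, 241) 1077 med [562. 355. 117.] lo [536. 336.   3.] hi [594. 394. 166.]
top carrier_a 0.59 (194, 301) 1127 med [435. 208. 117.] lo [402. 185.   2.] hi [465. 249. 166.]
top jar_blue_1 0.97 (325, 300) 426 med [445. -78.  71.] lo [ 422. -101.   66.] hi [467. -56.  84.]
top jar_blue_1 0.83 (243, 298) 493 med [439. 111.  71.] lo [415.  88.  21.] hi [462. 136.  84.]
top jar_amber_1 0.69 (264, 303) 445 med [437.  50.  71.] lo [412.  27.  49.] hi [459.  74.  83.]
top jar_amber_1 0.59 (298, 296) 460 med [454. -15.  71.] lo [430. -39.  65.] hi [477.   8.  84.]
top jar_amber_1 0.56 (301, 158) 1624 med [781. -12.  22.] lo [729. -59.   1.] hi [821.  34.  55.]
top board 0.89 (444, 291) 5962 med [ 467. -369.    3.] lo [ 373. -466.   -2.] hi [ 567. -276.    
[... 2246 characters left out ...]
6.   10.]
side swatch_blue 0.42 (264, 376) 2259 med [560. 378. 101.] lo [537. 344.   7.] hi [597. 398. 167.]
side swatch_amber 0.21 (364, 273) 388 med [458.  -9.  73.] lo [433. -43.  19.] hi [482.   9.  85.]
side switch 0.72 (368, 289) 402 med [434.  58.  73.] lo [415.  26.  22.] hi [462.  74.  86.]
side rail 0.85 (290, 270) 5054 med [638.  97.  79.] lo [ 603. -177.    4.] hi [683. 227. 226.]
side rail_stop 0.89 (314, 190) [ 638. -153.  189.]
side rail_stop 0.52 (373, 272) [436.  -5.  74.]
side switch_tip 0.59 (398, 229) [ 404. -168.  103.]
[[ 9.20014881e-01  3.91883425e-01  1.47336624e-05]
 [ 3.91883425e-01 -9.20014878e-01 -7.26342002e-05]
 [-1.49089506e-05  7.25984232e-05 -9.99999997e-01]]
```

View pics/top0.png

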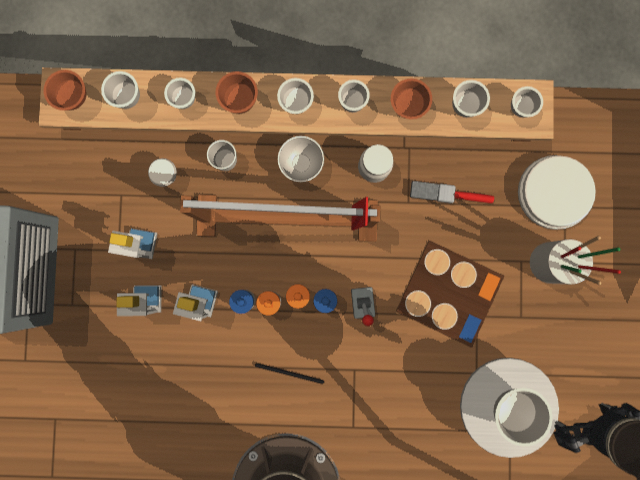

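View pics/side0.png

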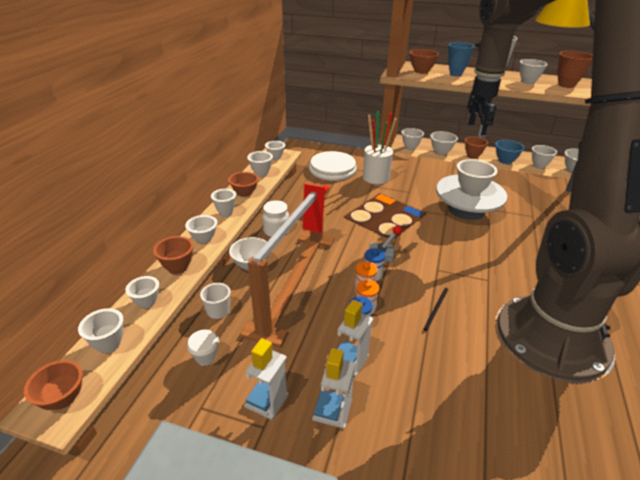

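```bash
python3 - <<'E'
from h import *
D={c:np.load(c+"0.npz") for c in("top","side")}
def sel(c,lo,hi):
    P=D[c]["P"]; m=np.all((P>lo)&(P<hi),-1)&(D[c]["d"]>0); return P[m]
def rect(Q):
    (cx,cy),(w,h),a=cv2.minAreaRect(Q[:,:2].astype(np.float32)); return np.round([len(Q),cx,cy,w,h,a],1)
for n,(x,y) in dict(c1=(434,336),c2=(562,355),c3=(435,208)).items():
    for c in D:
        for z in ((158,172),(113,124)):
            Q=sel(c,[x-55,y-55,z[0]],[x+55,y+55,z[1]]); print(n,c,z,rect(Q),Q.mean(0).round(1))
for n,(x,y) in dict(b1=(445,-78),b2=(439,111),a1=(437,50),a2=(454,-15)).items():
    for c in D:
        Q=sel(c,[x-32,y-32,66],[x+32,y+32,76]); (a,b),r=cv2.minEnclosingCircle(Q[:,:2].astype(np.float32)); print(n,c,len(Q),round(a,1),round(b,1),round(r,1),Q.mean(0).round(1))
for c in D: # rail bar top
    Q=sel(c,[580,-140,170],[700,230,240]); 
    for y in range(-130,221,50):
        q=Q[abs(Q[:,1]-y)<6]; 
        if len(q): t=q[q[:,2]>q[:,2].max()-8]; print(c,y,len(t),t.mean(0).round(1),t[:,0].min().round(),t[:,0].max().round())
    im=D[c]["im"].astype(int); P=D[c]["P"]; red=(im[...,0]>120)&(im[...,1]<70)&(im[...,2]<70)
    for nm,lo,hi in(("stop",[590,-230,60],[700,-100,240]),("ball",[380,-200,70],[460,-140,130])):
        Q=P[red&np.all((P>lo)&(P<hi),-1)]; print(c,nm,len(Q),Q.mean(0).round(1) if len(Q) else"",Q.min(0).round() if len(Q) else"",Q.max(0).round() if len(Q) else"")
Q=sel("top",[390,-210,18],[490,-130,32]);print("base",rect(Q))
Q=sel("top",[340,-520,-2],[600,-240,12]); 
for c in("top","side"):
  im=D[c]["im"];P=D[c]["P"];hsv=cv2.cvtColor(im,cv2.COLOR_RGB2HSV)
  for n,h0,h1 in(("blue",95,130),("amber",8,25)):
    m=(hsv[...,0]>h0)&(hsv[...,0]<h1)&(hsv[...,1]>130)&(hsv[...,2]>110)&np.all((P>[340,-520,-5])&(P<[600,-380,15]),-1)
    print(c,n,rect(P[m]) if m.sum()>5 else 0,P[m].mean(0).round(1))
E
```

```text
c1 top (158, 172) [190.  435.4 346.5  21.4  36.9   1.6] [435.5 345.7 164.1]
c1 top (113, 124) [384.  427.7 346.1  46.3  65.1   1.7] [424.  340.6 118.9]
c1 side (158, 172) [254.  438.5 344.8  24.1  38.2   2.7] [437.8 347.9 165.1]
c1 side (113, 124) [543.  431.2 344.5  49.5  66.2   2.2] [424.7 353.3 120.8]
c2 top (158, 172) [188.  567.3 366.9  37.2  23.7  82.1] [567.3 366.8 163.4]
c2 top (113, 124) [407.  559.8 369.   66.3  48.9  81.7] [554.7 363.9 118.9]
c2 side (158, 172) [252.  570.3 366.5  36.9  24.1  82.3] [569.3 368.1 165.1]
c2 side (113, 124) [558.  563.3 366.5  65.1  50.5  81.1] [556.8 374.4 120.5]
c3 top (158, 172) [193.  434.  217.1  37.1  23.8  78.8] [434.1 216.6 163.6]
c3 top (113, 124) [406.  426.5 219.3  64.8  49.5  77.5] [423.3 216.1 118.8]
c3 side (158, 172) [192.  437.9 215.9  36.   25.6  75.3] [436.7 218.6 164.9]
c3 side (113, 124) [424.  430.  217.3  67.2  49.2  76.5] [425.1 226.4 120.6]
b1 top 382 445.1 -78.2 27.2 [444.8 -78.1  70.7]
b1 side 209 449.3 -80.9 29.2 [447.6 -74.   72.4]
b2 top 377 437.2 113.1 27.6 [438.1 113.1  71.2]
b2 side 166 440.4 110.5 28.5 [432.8 1
[... 897 characters left out ...]
70.2 213.2] 636.0 649.0
side 120 22 [640.4 120.3 220.2] 636.0 647.0
side 170 25 [640.9 170.  227.5] 636.0 648.0
side 220 4 [643.5 216.1 230.1] 636.0 655.0
side stop 765 [ 636.7 -146.9  132.1] [ 610. -162.   62.] [ 671. -133.  203.]
side ball 55 [ 407.2 -169.2  100.4] [ 397. -180.   89.] [ 418. -162.  108.]
base [ 506.   440.5 -169.    69.7   50.2    7.4]
top blue [ 292.   386.4 -427.2   31.9   57.3   64.2] [ 388.1 -427.1    3.6]
top amber [ 2.384e+03  4.701e+02 -4.502e+02  2.594e+02  1.396e+02  2.000e-01] [ 4.736e+02 -4.741e+02 -3.000e-01]
side blue [  73.   388.2 -426.5   31.2   54.4   64.8] [ 388.8 -426.5    7. ]
side amber [ 960.   470.  -450.1  139.6  260.    89.9] [ 480.  -467.     3.2]
```

Top view: three carriers at (138,303), (133,241) and (195,301), mouths away from the robot. Jars in line are blue (242,301), amber (268,303), amber (298,296) and blue (325,301). The board is at (450,290) with the blue tile near and the amber tile far. The side view agrees with this. I'll start with carrier c3.

Emit:
{"fn": "play_rows", "kwargs": {
  "rows": [
    [0,0,5.44,0.03,0.05,0.01,0.085],
    [0,0,5.44,0.03,0.05,0.01,0.085],
    [0,0,5.44,0.03,0.05,0.01,0.085],
    [0,0,5.44,0.03,0.05,0.01,0.085],
    [0,0,5.44,0.03,0.05,0.01,0.085],
    [0,0,5.44,0.03,0.05,0.01,0.085],
    [0,0,5.44,0.03,0.05,0.01,0.085],
    [0,0,5.44,0.03,0.05,0.01,0.085],
    [0,0,5.44,0.03,0.05,0.01,0.085],
    [0,0,5.44,0.03,0.05,0.01,0.085]
  ]
}}

```text
time: 2.35
tcp_pos: [545.7, -73.5, 327.2]
orientation: [[0.214, 0.977, 0.001], [0.977, -0.214, -0.0], [-0.0, 0.001, -1.0]]
force: [1.0, -0.2, -1.2]
grip_width: 85.0
grip_force: 0.0
```

Emit:
{"fn": "play_rows", "kwargs": {
  "rows": [
    [0,0,0,-0.018,0.049,0,0.085],
    [0,0,0,-0.018,0.049,0,0.085],
    [0,0,0,-0.018,0.049,0,0.085],
    [0,0,0,-0.018,0.049,0,0.085],
    [0,0,0,-0.018,0.049,0,0.085],
    [0,0,0,-0.018,0.046,0,0.085],
    [0,0,0,0,0,0,0.085],
    [0,0,0,0,0,0,0.085]
  ]
}}

```text
time: 3.35
tcp_pos: [437.2, 215.6, 326.6]
orientation: [[0.217, 0.976, 0.0], [0.976, -0.217, -0.001], [-0.0, 0.0, -1.0]]
force: [0.0, -1.8, 0.8]
grip_width: 85.2
grip_force: 0.0
```

```bash
cat >> h.py <<'E'
def st():
    s=env.observe(); R=np.array(s["orientation"]); print("t",round(s["time"],2),"tcp",np.round(s["tcp_pos"],1),"yaw_y",np.degrees(np.arctan2(R[1,1],R[0,1])).round(2),"tilt",np.round(R[:2,2],4),"F",np.round(s["force"],1),"w",round(s["grip_width"],1),"gf",round(s["grip_force"],1),"q",np.round(s["q"],2))
E
python3 - <<'E'
from h import *
st()
for c in("top","side"):
    D=np.load(c+"0.npz"); P=D["P"]; im=D["im"]; hsv=cv2.cvtColor(im,cv2.COLOR_RGB2HSV)
    m=(hsv[...,2]>150)&(hsv[...,1]<140)&np.all((P>[350,-500,-6])&(P<[600,-250,14]),-1)
    n,l,s,_=cv2.connectedComponentsWithStats(m.astype(np.uint8))
    for i in range(1,n):
        if s[i,4]>60: Q=P[l==i]; (a,b),(w,h),_=cv2.minAreaRect(Q[:,:2].astype(np.float32)); print(c,s[i,4],np.round([a,b,w,h],1),Q.mean(0).round(1))
    m=(hsv[...,0]>5)&(hsv[...,0]<20)&(hsv[...,1]>190)&(hsv[...,2]>180)&np.all((P>[440,-510,-6])&(P<[530,-430,14]),-1)
    print(c,"amber",m.sum(),P[m].mean(0).round(1))
E
```

```text
t 3.35 tcp [437.2 215.6 326.6] yaw_y -12.52 tilt [ 0.0002 -0.0005] F [ 0.  -1.8  0.8] w 85.2 gf 0.0 q [-0.05  0.19 -0.61  1.7   0.12  1.29 -0.91]
top 519 [ 543.4 -346.8   60.3   58.8] [ 543.  -346.6    3.2]
top 525 [ 514.6 -410.7   61.8   60.5] [ 514.3 -410.7    3.3]
top 387 [ 444.5 -303.8   57.8   57.3] [ 447.  -304.6    3.3]
top 515 [ 414.8 -367.4   60.2   56.8] [ 414.4 -366.6    3.2]
top amber 319 [ 486.9 -471.6    3.6]
side 372 [ 529.  -381.6  139.4   66.9] [ 529.8 -378.6    6.6]
side 334 [ 436.2 -339.3  138.    69.7] [ 431.1 -341.2    6.6]
side amber 110 [ 487.9 -473.2    6.6]
```

Emit:
{"fn": "play_rows", "kwargs": {
  "rows": [
    [0,0,0,0,0,-0.04,0.085],
    [0,0,0,0,0,-0.04,0.085],
    [0,0,0,0,0,-0.04,0.085],
    [0,0,0,-0.001,0.001,-0.04,0.085],
    [0,0,0,0,0,-0.018,0.085],
    [0,0,0,0,0,0,0.02],
    [0,0,0,0,0,0,0.02],
    [0,0,0,0,0,0,0.02],
    [0,0,0,0,0,0,0.02],
    [0,0,0,0,0,0,0.02]
  ],
  "newtons": 50
}}

```text
time: 4.6
tcp_pos: [436.5, 217.2, 149.7]
orientation: [[0.217, 0.976, 0.002], [0.976, -0.217, 0.0], [0.001, 0.002, -1.0]]
force: [-1.1, -0.4, 5.1]
grip_width: 22.6
grip_force: 49.3
```

Emit:
{"fn": "play_rows", "kwargs": {
  "rows": [
    [0,0,0,0,0,0.02,0.02],
    [0,0,0,0,0,0.04,0.02],
    [0,0,0,0,0,0.04,0.02],
    [0,0,0,0,0,0.04,0.02],
    [0,0,0,0,0,0.04,0.02],
    [0,0,0,0,0,0,0.02]
  ]
}}

```text
time: 5.35
tcp_pos: [437.0, 218.0, 331.7]
orientation: [[0.217, 0.976, 0.005], [0.976, -0.217, 0.002], [0.003, 0.005, -1.0]]
force: [-0.2, -0.2, -3.2]
grip_width: 22.5
grip_force: 50.2
```

Emit:
{"fn": "play_rows", "kwargs": {
  "rows": [
    [0,0,3.05,0.032,-0.025,0,0.02],
    [0,0,3.05,0.032,-0.025,0,0.02],
    [0,0,3.05,0.032,-0.025,0,0.02],
    [0,0,3.05,0.032,-0.025,0,0.02],
    [0,0,0,0,0,-0.025,0.02],
    [0,0,0,0,0,-0.027,0.02],
    [0,0,0,0,0,0,0.02],
    [0,0,0,0,0,0,0.02]
  ]
}}

```text
time: 6.35
tcp_pos: [564.0, 117.2, 277.0]
orientation: [[0.005, 1.0, 0.0], [1.0, -0.005, 0.0], [0.0, 0.0, -1.0]]
force: [0.3, -0.1, -2.8]
grip_width: 22.3
grip_force: 50.3
```

```bash
python3 - <<'E'
from h import *
st()
for c in("top","side"):
    im,d,P=snap(c,c+"1")
    # roof plate height and lips
    Q=P[np.all((P>[520,60,232])&(P<[620,180,258]),-1)]; print(c,len(Q),cv2.minAreaRect(Q[:,:2].astype(np.float32)),np.percentile(Q,[2,50,98],axis=0).round(1).tolist())
E
```

```text
t 6.35 tcp [564.  117.2 277. ] yaw_y -0.31 tilt [0.0001 0.0001] F [ 0.3 -0.1 -2.8] w 22.3 gf 50.3 q [ 0.11  0.38 -0.56  1.59  0.21  1.24 -0.5 ]
top 208 ((554.75048828125, 94.26065063476562), (47.7960205078125, 19.25431251525879), 1.2164595127105713) [[531.3, 85.5, 240.9], [556.4, 92.8, 246.0], [578.2, 102.3, 252.4]]
side 431 ((557.6095581054688, 115.26541137695312), (67.71514129638672, 49.70219802856445), 88.6575927734375) [[533.2, 85.3, 233.1], [549.9, 132.5, 248.7], [581.2, 147.9, 256.9]]
```

Emit:
{"fn": "play_rows", "kwargs": {
  "rows": [
    [0,0,0,0.02,0,0,0.02],
    [0,0,0,0.02,0,0,0.02],
    [0,0,0,0.02,0,0,0.02],
    [0,0,0,0.016,0.001,0,0.02],
    [0,0,0,0,0,0,0.02],
    [0,0,0,0,0,-0.005,0.02],
    [0,0,0,0,0,-0.005,0.02],
    [0,0,0,0,0,-0.004,0.02],
    [0,0,0,0,0,0,0.02]
  ]
}}

```text
time: 7.58
tcp_pos: [639.6, 117.8, 262.2]
orientation: [[0.006, 1.0, -0.001], [1.0, -0.006, -0.0], [-0.0, -0.001, -1.0]]
force: [0.3, -0.0, -2.8]
grip_width: 22.4
grip_force: 50.2
```

```bash
python3 - <<'E'
from h import *
st()
im,d,P=snap("side"); cv2.imwrite("pics/s2.png",cv2.resize(im[130:370,180:420,::-1],(600,600),interpolation=cv2.INTER_CUBIC))
E
```

```text
t 7.58 tcp [639.6 117.8 262.2] yaw_y -0.33 tilt [-0.0006 -0.0003] F [ 0.3 -0.  -2.8] w 22.4 gf 50.2 q [ 0.07  0.51 -0.53  1.42  0.26  1.28 -0.48]
```

View pics/s2.png

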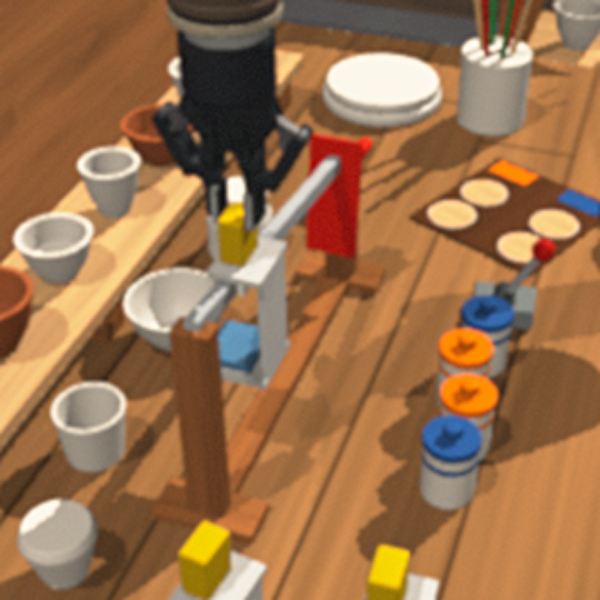

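The side view shows the carrier's lips straddling the bar, with no side force. I'll lower it a little and release.

Emit:
{"fn": "play_rows", "kwargs": {
  "rows": [
    [0,0,0,0,0,-0.002,0.022],
    [0,0,0,0,0,0,0.022],
    [0,0,0,0,0,0,0.035],
    [0,0,0,0,0,0,0.055],
    [0,0,0,0,0,0,0.06],
    [0,0,0,0,0,0.0,0.06],
    [0,0,0,0,0,0.02,0.06],
    [0,0,0,0,0,0.04,0.06],
    [0,0,0,0,0,0.04,0.08],
    [0,0,0,0,0,0.03,0.085]
  ]
}}

```text
time: 8.88
tcp_pos: [640.1, 118.2, 392.7]
orientation: [[0.006, 1.0, 0.002], [1.0, -0.006, 0.001], [0.001, 0.002, -1.0]]
force: [0.7, -0.0, 0.1]
grip_width: 84.7
grip_force: 0.0
```

Emit:
{"fn": "play_rows", "kwargs": {
  "rows": [
    [0,0,0,-0.04,0.04,0,0.085],
    [0,0,0,-0.04,0.04,0,0.085],
    [0,0,0,-0.04,0.04,0,0.085],
    [0,0,0,-0.04,0.04,0,0.085],
    [0,0,0,-0.04,0.04,0,0.085],
    [0,0,2.3,0,0.028,0,0.085],
    [0,0,0,-0.001,0,0,0.085],
    [0,0,0,0,0,0,0.085]
  ]
}}

```text
time: 9.88
tcp_pos: [439.3, 345.4, 390.5]
orientation: [[-0.033, 0.999, 0.0], [0.999, 0.033, -0.001], [-0.001, 0.0, -1.0]]
force: [0.1, 0.0, 0.3]
grip_width: 84.8
grip_force: 0.0
```

```bash
cat > chk.py <<'E'
from h import *
st()
for c in("top","side"):
    im,d,P=snap(c,"now_"+c); hsv=cv2.cvtColor(im,cv2.COLOR_RGB2HSV)
    m=(hsv[...,0]>20)&(hsv[...,0]<32)&(hsv[...,1]>150)&(hsv[...,2]>90)&(d>0)&np.all((P>[350,-200,100])&(P<[700,420,300]),-1)
    n,l,s,ce=cv2.connectedComponentsWithStats(m.astype(np.uint8))
    for i in range(1,n):
        if s[i,4]>40:
            Q=P[l==i]; T=Q[Q[:,2]>Q[:,2].max()-9]; print(c,"grip",s[i,4],ce[i].round(),T.mean(0).round(1),"y",Q[:,1].min().round(1),Q[:,1].max().round(1))
    for n,h0,h1 in(("blue",100,125),("amber",5,20)):
        m=(hsv[...,0]>h0)&(hsv[...,0]<h1)&(hsv[...,1]>150)&(hsv[...,2]>90)&np.all((P>[330,-480,62])&(P<[600,160,95]),-1)
        k,l,s,ce=cv2.connectedComponentsWithStats(m.astype(np.uint8))
        for i in range(1,k):
            if s[i,4]>60: Q=P[l==i]; (a,b),r=cv2.minEnclosingCircle(Q[:,:2].astype(np.float32)); print(c,n,s[i,4],np.round([a,b,r],1),Q.mean(0).round(1))
E
python3 chk.py
```

```text
t 9.88 tcp [439.3 345.4 390.5] yaw_y 1.92 tilt [ 0.     -0.0005] F [0.1 0.  0.3] w 84.8 gf 0.0 q [-0.28  0.31 -0.66  1.42  0.19  1.48 -0.9 ]
top grip 234 [239. 205.] [635.2  99.1 266.8] y 81.3 115.9
top grip 226 [121. 240.] [568.  366.1 164.2] y 347.9 385.2
top grip 226 [127. 301.] [436.6 346.  164.5] y 326.9 363.5
top blue 376 [439.  112.8  26.1] [438.7 111.8  72.4]
top blue 381 [445.5 -78.5  25.8] [445.8 -78.6  72. ]
top amber 452 [453.4 -15.2  27.3] [453.7 -15.4  72.1]
top amber 453 [435.9  51.6  27.4] [436.1  51.4  72.2]
side grip 293 [278. 222.] [635.5 103.6 268.6] y 81.5 120.3
side grip 467 [261. 353.] [569.1 367.9 165.5] y 346.8 385.6
side grip 409 [334. 363.] [437.2 347.2 165.5] y 327.2 364.2
side blue 158 [447.2 -79.7  27.4] [442.2 -71.8  73.7]
side blue 300 [440.9 113.9  26.6] [439.3 117.4  74.7]
side amber 287 [455.3 -23.1  34.4] [456.3 -12.3  74.1]
side amber 310 [439.6  49.3  29.1] [438.1  54.5  74.1]
```

Emit:
{"fn": "play_rows", "kwargs": {
  "rows": [
    [0,0,0,0,0,0,0.085],
    [0,0,0,0,0,0,0.085],
    [0,0,0,0,0,0,0.085],
    [0,0,0,0,0,0,0.085],
    [0,0,0,0,0,0,0.085],
    [0,0,0,0,0,0,0.085],
    [0,0,0,0,0,0,0.085],
    [0,0,0,0,0,0,0.085]
  ]
}}

```text
time: 10.98
tcp_pos: [439.0, 346.0, 390.6]
orientation: [[-0.034, 0.999, 0.0], [0.999, 0.034, -0.0], [-0.0, 0.0, -1.0]]
force: [-0.4, 0.2, -0.1]
grip_width: 85.0
grip_force: 0.0
```

```bash
python3 chk.py|grep grip;  python3 -c "
import cv2;im=cv2.imread('pics/now_side.png');cv2.imwrite('pics/s3.png',cv2.resize(im[150:350,200:400],(600,600),interpolation=2))"
```

```text
top grip 234 [238. 205.] [635.4  98.6 266.5] y 81.3 115.2
top grip 224 [121. 240.] [567.9 366.  164. ] y 348.3 385.9
top grip 229 [128. 301.] [436.5 345.7 164.3] y 327.8 362.3
side grip 295 [279. 222.] [635.4 103.7 268.6] y 79.3 120.0
side grip 470 [261. 353.] [569.2 368.  165.5] y 347.3 385.8
side grip 408 [334. 363.] [437.3 347.  165.5] y 327.4 364.5
```

View pics/s3.png

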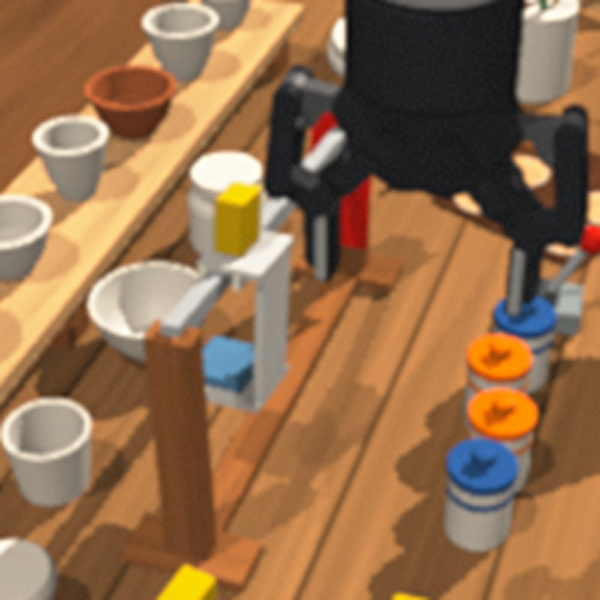

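The carrier hangs properly but has stopped about 10 mm below where I released it. I'll nudge it down the slope.

Emit:
{"fn": "play_rows", "kwargs": {
  "rows": [
    [0,0,0,0.04,-0.036,0,0.0],
    [0,0,0,0.04,-0.036,0,0.0],
    [0,0,0,0.04,-0.036,0,0.0],
    [0,0,0,0.04,-0.036,0,0.0],
    [0,0,-2.3,0.038,-0.037,0,0.0],
    [0,0,0,0,0,-0.045,0.0],
    [0,0,0,0,0,-0.045,0.0],
    [0,0,0,0,0,-0.038,0.0],
    [0,0,0,0,0,0,0.0],
    [0,0,0,0,0,0,0.0]
  ]
}}

```text
time: 12.32
tcp_pos: [637.7, 165.5, 264.4]
orientation: [[0.006, 1.0, 0.002], [1.0, -0.006, 0.001], [0.001, 0.002, -1.0]]
force: [-0.3, 1.1, 0.3]
grip_width: 0.2
grip_force: 0.0
```

Emit:
{"fn": "play_rows", "kwargs": {
  "rows": [
    [0,0,0,0,-0.01,0,0.0],
    [0,0,0,0,-0.01,0,0.0],
    [0,0,0,0,-0.005,0,0.0],
    [0,0,0,0,-0.005,0,0.0],
    [0,0,0,0,-0.005,0,0.0],
    [0,0,0,0,-0.005,0,0.0],
    [0,0,0,0,-0.005,0,0.0],
    [0,0,0,0,0,0,0.0],
    [0,0,0,0,0,0,0.0]
  ]
}}

```text
time: 13.45
tcp_pos: [636.9, 120.1, 262.6]
orientation: [[0.006, 1.0, -0.0], [1.0, -0.006, 0.0], [0.0, -0.0, -1.0]]
force: [-0.2, 0.3, 0.4]
grip_width: -0.2
grip_force: 0.0
```

```bash
python3 chk.py|grep -E "grip|tcp"
```

```text
t 13.45 tcp [636.9 120.1 262.6] yaw_y -0.32 tilt [-0.      0.0001] F [-0.2  0.3  0.4] w -0.2 gf 0.0 q [ 0.07  0.51 -0.54  1.42  0.26  1.28 -0.49]
top grip 143 [246. 205.] [636.1  83.9 264.3] y 72.4 107.4
top grip 225 [121. 240.] [568.  366.1 163.8] y 347.8 386.4
top grip 229 [128. 301.] [436.3 345.5 164.2] y 328.1 364.2
side grip 211 [281. 223.] [628.4  96.3 271. ] y 73.4 113.4
side grip 467 [261. 353.] [569.4 367.8 165.7] y 348.3 384.9
side grip 408 [334. 363.] [437.2 347.1 165.5] y 326.7 363.8
```

Emit:
{"fn": "play_rows", "kwargs": {
  "rows": [
    [0,0,0,0.002,-0.008,-0.001,0.0],
    [0,0,0,0,-0.01,-0.0015,0.0],
    [0,0,0,0,-0.01,-0.0015,0.0],
    [0,0,0,0,-0.01,-0.0015,0.0],
    [0,0,0,0,0,0,0.0],
    [0,0,0,0,0,0,0.0],
    [0,0,0,0,0,0,0.0],
    [0,0,0,0,0,0,0.0]
  ]
}}

```text
time: 14.55
tcp_pos: [638.9, 82.4, 257.2]
orientation: [[0.005, 1.0, 0.0], [1.0, -0.005, 0.0], [0.0, 0.0, -1.0]]
force: [0.9, -0.2, -0.3]
grip_width: 0.4
grip_force: 0.0
```

```bash
python3 chk.py|grep -E "grip|tcp"; python3 -c "
import cv2;im=cv2.imread('pics/now_side.png');cv2.imwrite('pics/s4.png',cv2.resize(im[150:350,200:400],(600,600),interpolation=2))"
```

```text
t 14.55 tcp [638.9  82.4 257.2] yaw_y -0.29 tilt [0.0001 0.0001] F [ 0.9 -0.2 -0.3] w 0.4 gf 0.0 q [ 0.13  0.5  -0.53  1.44  0.26  1.27 -0.43]
top grip 84 [270. 205.] [637.8  37.6 257.8] y 31.5 47.4
top grip 225 [121. 240.] [568.2 365.9 165.3] y 348.1 386.5
top grip 229 [128. 301.] [437.  345.9 164.7] y 327.6 363.2
side grip 202 [288. 214.] [626.8  73.8 283. ] y 27.6 75.1
side grip 465 [261. 353.] [569.1 367.6 165.4] y 346.0 385.3
side grip 410 [334. 363.] [437.3 347.3 165.5] y 325.4 364.5
```

View pics/s4.png

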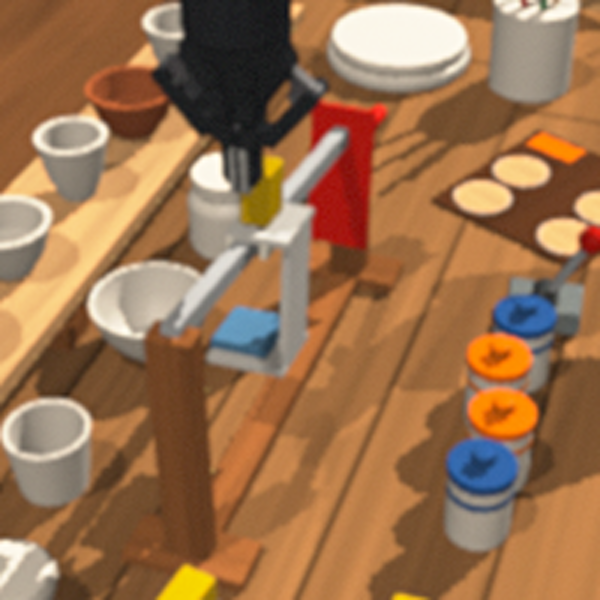

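Pushing moves it freely. I'll push it all the way down to the stop.

Emit:
{"fn": "play_rows", "kwargs": {
  "rows": [
    [0,0,0,0,-0.015,-0.002,0.0],
    [0,0,0,0,-0.015,-0.002,0.0],
    [0,0,0,0,-0.015,-0.002,0.0],
    [0,0,0,0,-0.015,-0.002,0.0],
    [0,0,0,0,-0.015,-0.002,0.0],
    [0,0,0,0,-0.015,-0.002,0.0],
    [0,0,0,0,-0.015,-0.002,0.0],
    [0,0,0,0,-0.015,-0.002,0.0],
    [0,0,0,0,0,0,0.0],
    [0,0,0,0,0,0,0.0]
  ]
}}

```text
time: 15.9
tcp_pos: [639.0, -37.4, 241.2]
orientation: [[0.005, 1.0, 0.0], [1.0, -0.005, 0.001], [0.001, 0.0, -1.0]]
force: [1.0, 0.2, 0.8]
grip_width: 0.1
grip_force: 0.0
```

```bash
python3 chk.py|grep -E "grip|tcp"
```

```text
t 15.9 tcp [639.  -37.4 241.2] yaw_y -0.3 tilt [0.0001 0.0006] F [1.  0.2 0.8] w 0.1 gf 0.0 q [ 0.31  0.5  -0.52  1.48  0.26  1.23 -0.25]
top grip 225 [121. 240.] [568.  366.8 164.9] y 348.2 384.7
top grip 229 [128. 301.] [436.6 345.3 164.1] y 327.3 363.5
side grip 164 [305. 194.] [632.5 -75.8 243.7] y -93.5 -54.3
side grip 469 [261. 353.] [569.2 367.8 165.5] y 347.7 385.5
side grip 404 [334. 363.] [437.5 347.  165.6] y 326.8 364.0
```

Emit:
{"fn": "play_rows", "kwargs": {
  "rows": [
    [0,0,0,0,-0.012,-0.0017,0.0],
    [0,0,0,0,-0.012,-0.0017,0.0],
    [0,0,0,0,-0.012,-0.0017,0.0],
    [0,0,0,0,-0.006,-0.001,0.0],
    [0,0,0,0,-0.004,-0.0005,0.0],
    [0,0,0,0,0,0,0.0],
    [0,0,0,0,0,0,0.0]
  ]
}}

```text
time: 16.88
tcp_pos: [639.0, -83.5, 234.6]
orientation: [[0.005, 1.0, 0.0], [1.0, -0.005, 0.0], [0.0, 0.0, -1.0]]
force: [-0.7, 1.1, -0.1]
grip_width: -0.3
grip_force: 0.0
```

```bash
python3 chk.py|grep -E "grip|tcp"
```

```text
t 16.88 tcp [639.  -83.5 234.6] yaw_y -0.29 tilt [0.0001 0.0003] F [-0.7  1.1 -0.1] w -0.3 gf 0.0 q [ 0.37  0.51 -0.51  1.48  0.26  1.22 -0.17]
top grip 224 [121. 240.] [568.2 367.1 164.2] y 348.0 387.0
top grip 227 [128. 301.] [436.5 345.5 164.6] y 326.8 363.7
side grip 150 [309. 190.] [626.3 -90.4 256.2] y -128.4 -88.9
side grip 469 [261. 353.] [569.1 367.7 165.3] y 346.0 385.2
side grip 401 [334. 363.] [437.2 347.1 165.5] y 326.9 363.7
```

Emit:
{"fn": "play_rows", "kwargs": {
  "rows": [
    [0,0,0,0,-0.002,0,0.0],
    [0,0,0,0,-0.002,0,0.0],
    [0,0,0,0,-0.002,0,0.0],
    [0,0,0,0,0,0,0.0]
  ]
}}

```text
time: 17.48
tcp_pos: [638.9, -90.4, 234.5]
orientation: [[0.006, 1.0, -0.0], [1.0, -0.006, -0.0], [-0.0, -0.0, -1.0]]
force: [1.2, 0.1, -0.5]
grip_width: 0.1
grip_force: 0.0
```

Emit:
{"fn": "play_rows", "kwargs": {
  "rows": [
    [0,0,0,0,-0.0015,0,0.0],
    [0,0,0,0,-0.0015,0,0.0],
    [0,0,0,0,0,0,0.0]
  ]
}}

```text
time: 17.85
tcp_pos: [639.0, -93.2, 234.5]
orientation: [[0.006, 1.0, -0.0], [1.0, -0.006, -0.0], [-0.0, -0.0, -1.0]]
force: [-0.4, -0.0, -0.6]
grip_width: -0.1
grip_force: 0.0
```

```bash
python3 chk.py|grep -E "grip|tcp"; python3 -c "
import cv2;im=cv2.imread('pics/now_side.png');cv2.imwrite('pics/s5.png',cv2.resize(im[110:310,230:430],(600,600),interpolation=2))"
```

```text
t 17.85 tcp [639.  -93.2 234.5] yaw_y -0.34 tilt [-0.     -0.0001] F [-0.4 -0.  -0.6] w -0.1 gf 0.0 q [ 0.39  0.52 -0.51  1.47  0.26  1.22 -0.16]
top grip 224 [121. 240.] [567.9 365.7 164.1] y 347.9 388.0
top grip 226 [127. 301.] [436.4 345.7 164.5] y 327.2 363.5
side grip 154 [310. 188.] [ 628.4 -104.9  246.7] y -135.0 -95.1
side grip 469 [261. 353.] [569.1 367.8 165.4] y 346.6 385.2
side grip 402 [334. 363.] [437.2 346.9 165.4] y 326.9 364.5
```

View pics/s5.png

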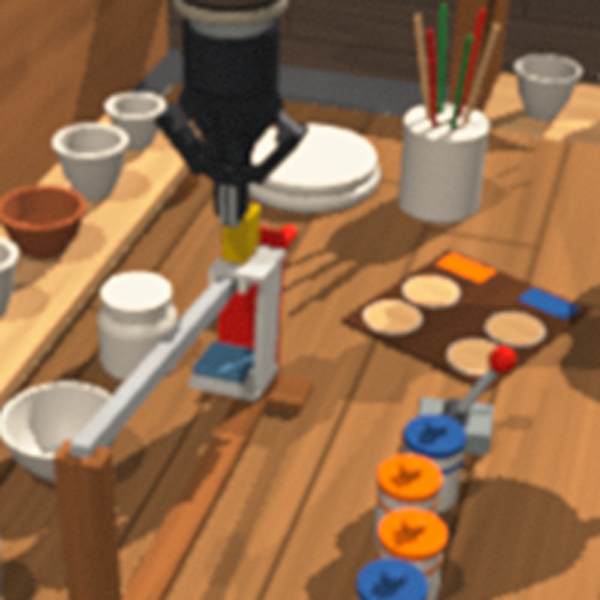

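The carrier is just about at the stop. I'll push gently until I feel contact.

Emit:
{"fn": "play_rows", "kwargs": {
  "rows": [
    [0,0,0,0,-0.0015,0,0.0],
    [0,0,0,0,-0.0015,0,0.0],
    [0,0,0,0,0,0,0.0]
  ]
}}

```text
time: 18.32
tcp_pos: [639.0, -96.3, 234.5]
orientation: [[0.006, 1.0, -0.0], [1.0, -0.006, -0.0], [-0.0, -0.0, -1.0]]
force: [-0.1, -0.1, 0.3]
grip_width: 0.2
grip_force: 0.0
```

Emit:
{"fn": "play_rows", "kwargs": {
  "rows": [
    [0,0,0,0,-0.001,0,0.0],
    [0,0,0,0,-0.001,0,0.0],
    [0,0,0,0,0,0,0.0]
  ]
}}

```text
time: 18.7
tcp_pos: [639.0, -98.2, 234.5]
orientation: [[0.006, 1.0, 0.0], [1.0, -0.006, -0.0], [-0.0, 0.0, -1.0]]
force: [-1.2, 0.5, -1.1]
grip_width: 0.0
grip_force: 0.0
```

```bash
python3 chk.py|grep -E "side grip|tcp"
```

```text
t 18.7 tcp [639.  -98.2 234.5] yaw_y -0.34 tilt [ 0.     -0.0001] F [-1.2  0.5 -1.1] w 0.0 gf 0.0 q [ 0.39  0.52 -0.5   1.47  0.26  1.22 -0.15]
side grip 154 [311. 188.] [ 630.7 -120.7  235.8] y -139.5 -99.9
side grip 471 [261. 353.] [569.2 367.9 165.5] y 346.8 385.4
side grip 403 [334. 363.] [437.3 347.1 165.4] y 326.5 364.2
```

Emit:
{"fn": "play_rows", "kwargs": {
  "rows": [
    [0,0,0,0,-0.001,0,0.0],
    [0,0,0,0,-0.001,0,0.0],
    [0,0,0,0,0,0,0.0]
  ]
}}

```text
time: 19.18
tcp_pos: [639.0, -100.2, 234.6]
orientation: [[0.006, 1.0, 0.0], [1.0, -0.006, -0.0], [-0.0, 0.0, -1.0]]
force: [0.3, -0.4, -0.0]
grip_width: -0.1
grip_force: 0.1
```

Emit:
{"fn": "play_rows", "kwargs": {
  "rows": [
    [0,0,0,0,-0.001,0,0.0],
    [0,0,0,0,-0.001,0,0.0],
    [0,0,0,0,0,0,0.0]
  ]
}}

```text
time: 19.55
tcp_pos: [639.0, -102.2, 234.5]
orientation: [[0.006, 1.0, 0.0], [1.0, -0.006, -0.0], [-0.0, 0.0, -1.0]]
force: [-0.5, 0.1, 0.8]
grip_width: -0.2
grip_force: 0.2
```

```bash
python3 chk.py|grep -E "side grip|tcp"
```

```text
t 19.55 tcp [ 639.  -102.2  234.5] yaw_y -0.34 tilt [ 0.     -0.0001] F [-0.5  0.1  0.8] w -0.2 gf 0.2 q [ 0.4   0.52 -0.5   1.47  0.26  1.22 -0.14]
side grip 160 [311. 188.] [ 630.7 -121.8  236.2] y -143.3 -100.3
side grip 469 [261. 353.] [569.1 367.7 165.5] y 347.3 385.6
side grip 403 [334. 363.] [437.2 347.  165.4] y 326.1 364.6
```

Emit:
{"fn": "play_rows", "kwargs": {
  "rows": [
    [0,0,0,0,0.015,0,0.0],
    [0,0,0,0,0.02,0.02,0.0],
    [0,0,0,-0.03,0.045,0.045,0.0],
    [0,0,0,-0.03,0.05,0.045,0.04],
    [0,0,0,-0.03,0.06,0.045,0.085],
    [0,0,0,-0.03,0.06,0,0.085],
    [0,0,0,-0.03,0.06,0,0.085],
    [0,0,2.3,-0.03,0.06,0,0.085],
    [0,0,0,-0.023,0.06,0,0.085],
    [0,0,0,0,0.018,0,0.085]
  ]
}}

```text
time: 20.9
tcp_pos: [453.5, 311.1, 368.2]
orientation: [[-0.043, 0.999, -0.0], [0.999, 0.043, 0.002], [0.002, -0.0, -1.0]]
force: [0.9, -0.6, 0.4]
grip_width: 84.9
grip_force: 0.0
```

```bash
cat > rail.py <<'E'
from h import *
for c in("top","side"):
    im,d,P=snap(c,"now_"+c); hsv=cv2.cvtColor(im,cv2.COLOR_RGB2HSV)
    Q=P[(d>0)&np.all((P>[595,-150,150])&(P<[660,230,300]),-1)]
    # roof plate: points off the bar in x (back wall/roof, x 604..628)
    R=Q[(Q[:,0]<628)]
    y=np.sort(R[:,1]); s=np.split(y,np.where(np.diff(y)>5)[0]+1)
    print(c,"roof y spans",[(a[0].round(1),a[-1].round(1),len(a)) for a in s if len(a)>15])
    m=(hsv[...,0]>20)&(hsv[...,0]<32)&(hsv[...,1]>150)&(hsv[...,2]>70)&(P[...,0]>600)&(P[...,2]>180)
    n,l,st_,ce=cv2.connectedComponentsWithStats(m.astype(np.uint8))
    for i in range(1,n):
        if st_[i,4]>30:
            Q=P[l==i]; T=Q[Q[:,2]>np.percentile(Q[:,2],95)-9]; print(c,"grip top",T.mean(0).round(1),"y",np.percentile(T[:,1],[2,98]).round(1),"x",np.percentile(T[:,0],[2,98]).round(1))
    m=(hsv[...,0]<6)&(hsv[...,1]>180)&(hsv[...,2]>70)&np.all((P>[600,-175,60])&(P<[680,-120,215]),-1); Q=P[m]; print(c,"stop y",np.percentile(Q[:,1],[3,50,97]).round(1),Q[:,2].max().round())
E
python3 rail.py; python3 -c "
import cv2;im=cv2.imread('pics/now_side.png');cv2.imwrite('pics/s6.png',cv2.resize(im[150:250,260:360],(600,600),interpolation=2))"
```

```text
top roof y spans [(np.float64(-149.6), np.float64(-84.6), 427), (np.float64(201.0), np.float64(223.1), 91)]
top grip top [ 636.3 -123.3  234.6] y [-140.8 -106.7] x [625.1 647.7]
top stop y [-158.4 -154.4 -146.6] 205.0
side roof y spans [(np.float64(-114.0), np.float64(-86.3), 33), (np.float64(198.2), np.float64(221.9), 153)]
side grip top [ 644.2 -105.8  215. ] y [-108.1 -103.2] x [640.2 648. ]
side stop y [-146.  -142.9 -138.8] 122.0
```

View pics/s6.png

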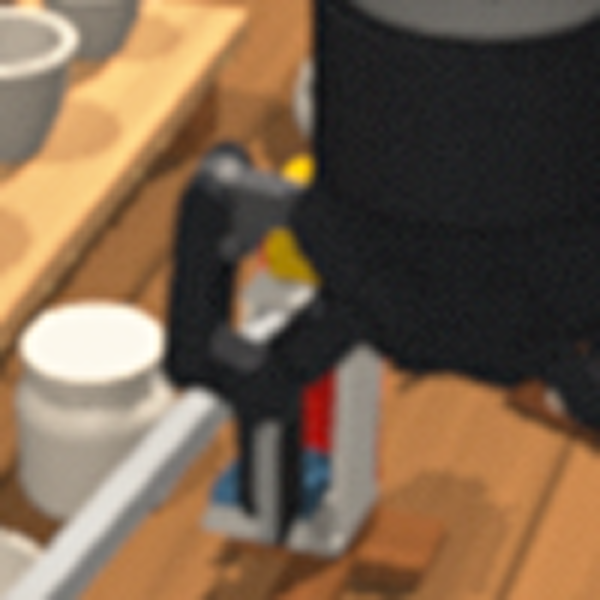

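Emit:
{"fn": "play_rows", "kwargs": {
  "rows": [
    [0,0,-0.5,-0.016,0.035,0,0.085],
    [0,0,0,0,0,-0.045,0.085],
    [0,0,0,0,0,-0.045,0.085],
    [0,0,0,0,0,-0.045,0.085],
    [0,0,0,0,0,-0.045,0.085],
    [0,0,0,0,0,-0.036,0.085],
    [0,0,0,0,0,0,0.085]
  ]
}}

```text
time: 21.88
tcp_pos: [441.1, 338.0, 149.1]
orientation: [[-0.024, 1.0, -0.004], [1.0, 0.024, -0.004], [-0.004, -0.004, -1.0]]
force: [-0.3, -0.3, 1.2]
grip_width: 85.0
grip_force: 0.0
```

```bash
python3 rail.py; python3 -c "
from h import *
st()"
```

```text
top roof y spans [(np.float64(-149.6), np.float64(-84.4), 435), (np.float64(200.9), np.float64(223.0), 91)]
top grip top [ 636.2 -123.1  235.1] y [-140.9 -106.7] x [624.9 647.3]
top stop y [-158.6 -154.2 -146. ] 204.0
side roof y spans [(np.float64(200.1), np.float64(223.2), 156)]
side stop y [-146.9 -143.2 -138.4] 126.0
t 21.98 tcp [442.3 340.5 152.4] yaw_y 1.4 tilt [0.0005 0.0001] F [1.  1.2 0.8] w 85.0 gf 0.0 q [-0.28  0.49 -0.66  1.79  0.35  0.98 -1.05]
```

Emit:
{"fn": "play_rows", "kwargs": {
  "rows": [
    [0,0,0.5,-0.005,0.006,-0.003,0.085],
    [0,0,0,0,0,0,0.085],
    [0,0,0,0,0,0,0.02],
    [0,0,0,0,0,0,0.02],
    [0,0,0,0,0,0,0.02],
    [0,0,0,0,0,0,0.02],
    [0,0,0,0,0,0,0.02],
    [0,0,0,0,0,0,0.02]
  ]
}}

```text
time: 22.98
tcp_pos: [436.8, 347.0, 148.8]
orientation: [[-0.034, 0.999, 0.001], [0.999, 0.034, 0.0], [0.0, 0.001, -1.0]]
force: [1.5, -0.5, 2.7]
grip_width: 22.4
grip_force: 49.8
```

Emit:
{"fn": "play_rows", "kwargs": {
  "rows": [
    [0,0,0,0,0,0.02,0.02],
    [0,0,0,0,0,0.04,0.02],
    [0,0,0,0,0,0.04,0.02],
    [0,0,0,0,0,0.04,0.02],
    [0,0,0,0,0,0.04,0.02],
    [0,0,0,0,0,0,0.02],
    [0,0,0,0,0,0,0.02]
  ]
}}

```text
time: 23.85
tcp_pos: [435.9, 346.2, 327.0]
orientation: [[-0.034, 0.999, -0.002], [0.999, 0.034, -0.002], [-0.002, -0.002, -1.0]]
force: [0.3, -0.9, -2.6]
grip_width: 22.9
grip_force: 49.7
```

Emit:
{"fn": "play_rows", "kwargs": {
  "rows": [
    [0,0,-0.37,0.0215,-0.038,0,0.02],
    [0,0,-0.37,0.0215,-0.038,0,0.02],
    [0,0,-0.37,0.0215,-0.038,0,0.02],
    [0,0,-0.37,0.0215,-0.038,0,0.02],
    [2,0,-0.37,0.0215,-0.038,0,0.02],
    [2,0,-0.37,0.0215,-0.038,0,0.02],
    [2,0,0,0,0,-0.025,0.02],
    [2,0,0,0,0,-0.027,0.02],
    [0,0,0,0,0,0,0.02],
    [0,0,0,0,0,0,0.02]
  ]
}}

```text
time: 25.1
tcp_pos: [565.3, 119.3, 276.6]
orientation: [[0.004, 1.0, -0.0], [0.99, -0.004, 0.139], [0.139, -0.001, -0.99]]
force: [-0.0, 0.6, -1.8]
grip_width: 22.5
grip_force: 49.8
```

```bash
python3 -c "
from h import *
st()"
```

```text
t 25.1 tcp [565.3 119.3 276.6] yaw_y -0.21 tilt [-0.0003  0.1388] F [-0.   0.6 -1.8] w 22.5 gf 49.8 q [ 0.25  0.38 -0.64  1.6   0.1   1.18 -0.39]
```

Emit:
{"fn": "play_rows", "kwargs": {
  "rows": [
    [0,0,0,0.02,0,0,0.02],
    [0,0,0,0.02,0,0,0.02],
    [0,0,0,0.02,0,0,0.02],
    [0,0,0,0.0145,0,0,0.02],
    [0,0,0,0,0,0,0.02],
    [0,0,0,0,0,-0.007,0.02],
    [0,0,0,0,0,-0.007,0.02],
    [0,0,0,0,0,-0.005,0.02],
    [0,0,0,0,0,0,0.02]
  ]
}}

```text
time: 26.22
tcp_pos: [639.5, 118.6, 256.9]
orientation: [[0.004, 1.0, -0.001], [0.99, -0.004, 0.139], [0.139, -0.001, -0.99]]
force: [0.2, -0.7, -3.5]
grip_width: 22.8
grip_force: 49.8
```

Emit:
{"fn": "play_rows", "kwargs": {
  "rows": [
    [0,0,0,0,0,-0.001,0.02],
    [0,0,0,0,0,0,0.02]
  ]
}}

```text
time: 26.48
tcp_pos: [640.0, 118.9, 256.7]
orientation: [[0.004, 1.0, 0.001], [0.99, -0.004, 0.139], [0.139, 0.0, -0.99]]
force: [0.6, 0.2, -2.9]
grip_width: 22.7
grip_force: 49.9
```

Emit:
{"fn": "play_rows", "kwargs": {
  "rows": [
    [0,0,0,0,0,-0.002,0.02],
    [0,0,0,0,0,0,0.02]
  ]
}}

```text
time: 26.72
tcp_pos: [640.0, 118.9, 254.5]
orientation: [[0.004, 1.0, 0.001], [0.99, -0.004, 0.139], [0.139, 0.0, -0.99]]
force: [-1.0, 0.4, -2.4]
grip_width: 22.6
grip_force: 49.9
```

Emit:
{"fn": "play_rows", "kwargs": {
  "rows": [
    [0,0,0,0,0,0,0.06],
    [0,0,0,0,0,0,0.06],
    [0,0,0,0,0,0,0.06],
    [0,0,0,0,0,0,0.06],
    [0,0,0,0,0,0,0.06],
    [0,0,0,0,0,0,0.06],
    [0,0,0,0,0,0.03,0.06],
    [0,0,0,0,0,0.05,0.06],
    [0,0,0,0,0,0.05,0.06],
    [0,0,0,0,0,0,0.06]
  ]
}}

```text
time: 27.98
tcp_pos: [641.3, 120.0, 389.3]
orientation: [[0.003, 1.0, 0.008], [0.99, -0.004, 0.141], [0.141, 0.007, -0.99]]
force: [0.9, 0.3, -1.3]
grip_width: 60.3
grip_force: 0.0
```

```bash
python3 chk.py|grep -E "grip|tcp"
```

```text
t 27.98 tcp [641.3 120.  389.3] yaw_y -0.24 tilt [0.0078 0.1412] F [ 0.9  0.3 -1.3] w 60.3 gf 0.0 q [ 0.18  0.46 -0.61  1.21  0.13  1.48 -0.39]
top grip 242 [350. 209.] [ 636.6 -121.8  235.8] y -145.3 -102.0
top grip 226 [121. 240.] [568.1 366.3 164.6] y 347.4 385.4
side grip 201 [310. 186.] [ 637.5 -120.1  237.5] y -142.6 -101.1
side grip 309 [274. 226.] [638.  121.  271.1] y 102.6 139.9
side grip 472 [261. 353.] [569.3 367.9 165.6] y 346.3 385.7
```

Emit:
{"fn": "play_rows", "kwargs": {
  "rows": [
    [0,0,0,0,0.025,0,0.0],
    [0,0,0,0,0.025,0,0.0],
    [0,0,0,-0.001,0,-0.04,0.0],
    [0,0,0,0,0,-0.04,0.0],
    [0,0,0,0,0,-0.04,0.0],
    [0,0,0,0,0,0,0.0],
    [0,0,0,0,0,0,0.0]
  ]
}}

```text
time: 28.95
tcp_pos: [639.2, 169.1, 265.4]
orientation: [[0.004, 1.0, 0.001], [0.99, -0.004, 0.14], [0.14, 0.0, -0.99]]
force: [0.4, 0.8, 0.5]
grip_width: -0.0
grip_force: 0.0
```

Emit:
{"fn": "play_rows", "kwargs": {
  "rows": [
    [0,0,0,0,-0.01,-0.0015,0.0],
    [0,0,0,0,-0.01,-0.0015,0.0],
    [0,0,0,0,-0.015,-0.002,0.0],
    [0,0,0,0,-0.02,-0.003,0.0],
    [0,0,0,0,-0.02,-0.003,0.0],
    [0,0,0,0,-0.02,-0.003,0.0],
    [0,0,0,0,0,0,0.0],
    [0,0,0,0,0,0,0.0],
    [0,0,0,0,0,0,0.0],
    [0,0,0,0,0,0,0.0]
  ]
}}

```text
time: 30.2
tcp_pos: [638.9, 74.9, 250.6]
orientation: [[0.003, 1.0, 0.0], [0.99, -0.003, 0.14], [0.14, 0.0, -0.99]]
force: [0.3, 0.9, 0.4]
grip_width: -0.3
grip_force: 0.0
```

```bash
python3 chk.py|grep -E "grip|tcp"
```

```text
t 30.2 tcp [638.9  74.9 250.6] yaw_y -0.17 tilt [0.0005 0.1395] F [0.3 0.9 0.4] w -0.3 gf 0.0 q [ 0.27  0.52 -0.6   1.47  0.16  1.2  -0.32]
top grip 243 [350. 210.] [ 636.4 -120.5  236.7] y -145.2 -101.7
top grip 225 [121. 240.] [568.  366.2 163.6] y 348.3 384.4
side grip 168 [311. 187.] [ 632.6 -120.4  236. ] y -142.3 -101.4
side grip 188 [291. 210.] [627.4  60.1 280. ] y 6.4 60.3
side grip 468 [261. 353.] [569.2 368.  165.5] y 347.4 385.2
```

Emit:
{"fn": "play_rows", "kwargs": {
  "rows": [
    [0,0,0,0,-0.015,-0.002,0.0],
    [0,0,0,0,-0.015,-0.002,0.0],
    [0,0,0,0,-0.015,-0.002,0.0],
    [0,0,0,0,-0.015,-0.002,0.0],
    [0,0,0,0,-0.015,-0.002,0.0],
    [0,0,0,0,-0.015,-0.002,0.0],
    [0,0,0,0,-0.005,-0.001,0.0],
    [0,0,0,0,0,0,0.0],
    [0,0,0,0,0,0,0.0]
  ]
}}

```text
time: 31.42
tcp_pos: [638.9, -20.2, 237.7]
orientation: [[0.003, 1.0, 0.001], [0.99, -0.003, 0.14], [0.14, 0.0, -0.99]]
force: [-0.3, -0.6, 0.7]
grip_width: -0.0
grip_force: 0.0
```

```bash
python3 rail.py; python3 chk.py|grep -E "tcp"
```

```text
top roof y spans [(np.float64(201.0), np.float64(222.8), 90)]
t 31.48 tcp [638.9 -20.1 237.7] yaw_y -0.18 tilt [0.0005 0.1396] F [ 0.7 -0.2  0.6] w -0.3 gf 0.0 q [ 0.41  0.53 -0.59  1.48  0.16  1.2  -0.17]Traceback (most recent call last):
  File "rail.py", line 14, in <module>
    m=(hsv[...,0]<6)&(hsv[...,1]>180)&(hsv[...,2]>70)&np.all((P>[600,-175,60])&(P<[680,-120,215]),-1); Q=P[m]; print(c,"stop y",np.percentile(Q[:,1],[3,50,97]).round(1),Q[:,2].max().round())
                                                                                                                                ~~~~~~~~~~~~~^^^^^^^^^^^^^^^^^^
    return _quantile_unchecked(
        a, q, axis, out, overwrite_input, method, keepdims, weights)
    return _ureduce(a,
                    func=_quantile_ureduce_func,
    ...<5 lines>...
                    overwrite_input=overwrite_input,
                    method=method)
    r = func(a, **kwargs)
    result = _quantile(arr,
                       quantiles=q,
    ...<2 lines>...
                       out=out,
                       weights=wgt)
    slices_having_nans = np.isnan(arr[-1, ...])
                                  ~~~^^^^^^^^^
IndexError: index -1 is out of bounds for axis 0 with size 0
```

Emit:
{"fn": "play_rows", "kwargs": {
  "rows": [
    [0,0,0,0,-0.0015,0,0.0],
    [0,0,0,0,-0.0015,0,0.0],
    [0,0,0,0,0,0,0.0]
  ]
}}

```text
time: 31.95
tcp_pos: [639.0, -24.4, 237.5]
orientation: [[0.005, 1.0, 0.001], [0.99, -0.005, 0.139], [0.139, -0.0, -0.99]]
force: [0.2, 0.4, 0.3]
grip_width: 0.1
grip_force: 0.0
```

Emit:
{"fn": "play_rows", "kwargs": {
  "rows": [
    [0,0,0,0,-0.0015,0,0.0],
    [0,0,0,0,-0.0015,0,0.0],
    [0,0,0,0,0,0,0.0]
  ]
}}

```text
time: 32.33
tcp_pos: [638.9, -27.4, 237.5]
orientation: [[0.005, 1.0, 0.0], [0.99, -0.005, 0.139], [0.139, -0.0, -0.99]]
force: [0.2, 0.2, 0.4]
grip_width: 0.3
grip_force: 0.0
```

Emit:
{"fn": "play_rows", "kwargs": {
  "rows": [
    [0,0,0,0,-0.0015,0,0.0],
    [0,0,0,0,-0.0015,0,0.0],
    [0,0,0,0,0,0,0.0]
  ]
}}

```text
time: 32.7
tcp_pos: [638.9, -30.4, 237.5]
orientation: [[0.005, 1.0, 0.0], [0.99, -0.005, 0.139], [0.139, -0.0, -0.99]]
force: [-0.7, 0.9, -0.2]
grip_width: -0.1
grip_force: 0.0
```

```bash
python3 chk.py|grep -E "side grip|tcp"
```

```text
t 32.7 tcp [638.9 -30.4 237.5] yaw_y -0.26 tilt [0.0004 0.1391] F [-0.7  0.9 -0.2] w -0.1 gf 0.0 q [ 0.42  0.53 -0.59  1.47  0.16  1.2  -0.16]
side grip 306 [307. 191.] [614.3 -28.3 289.4] y -140.7 -27.2
side grip 467 [261. 353.] [569.1 367.8 165.7] y 348.5 385.5
```

Emit:
{"fn": "play_rows", "kwargs": {
  "rows": [
    [0,0,0,0,-0.0015,0,0.0],
    [0,0,0,0,-0.0015,0,0.0],
    [0,0,0,0,0,0,0.0]
  ]
}}

```text
time: 33.17
tcp_pos: [639.0, -33.2, 237.5]
orientation: [[0.004, 1.0, 0.001], [0.99, -0.004, 0.139], [0.139, -0.0, -0.99]]
force: [-0.5, -0.4, -0.1]
grip_width: -0.0
grip_force: 0.0
```

Emit:
{"fn": "play_rows", "kwargs": {
  "rows": [
    [0,0,0,0,-0.0015,0,0.0],
    [0,0,0,0,-0.001,0,0.0],
    [0,0,0,0,0,0,0.0]
  ]
}}

```text
time: 33.55
tcp_pos: [639.3, -34.5, 238.1]
orientation: [[0.003, 1.0, 0.002], [0.99, -0.003, 0.14], [0.14, 0.001, -0.99]]
force: [1.3, 5.2, 3.1]
grip_width: 0.2
grip_force: 2.8
```

Emit:
{"fn": "play_rows", "kwargs": {
  "rows": [
    [0,0,0,0,-0.001,0,0.0],
    [0,0,0,0,-0.001,0,0.0],
    [0,0,0,0,0,0,0.0]
  ]
}}

```text
time: 33.92
tcp_pos: [639.7, -35.5, 238.8]
orientation: [[0.002, 1.0, 0.003], [0.99, -0.003, 0.141], [0.141, 0.002, -0.99]]
force: [0.3, 6.5, 5.3]
grip_width: -0.3
grip_force: 4.1
```

```bash
python3 chk.py|grep -E "side grip|tcp";python3 -c "
import cv2;im=cv2.imread('pics/now_side.png');cv2.imwrite('pics/s7.png',cv2.resize(im[130:260,240:370],(600,600),interpolation=2))"
```

```text
t 33.92 tcp [639.7 -35.5 238.8] yaw_y -0.16 tilt [0.0026 0.1414] F [0.3 6.5 5.3] w -0.3 gf 4.1 q [ 0.43  0.53 -0.59  1.47  0.15  1.2  -0.15]
side grip 314 [307. 191.] [615.7 -32.3 292.4] y -142.7 -32.1
side grip 470 [261. 353.] [569.2 367.8 165.4] y 346.3 386.3
```

View pics/s7.png

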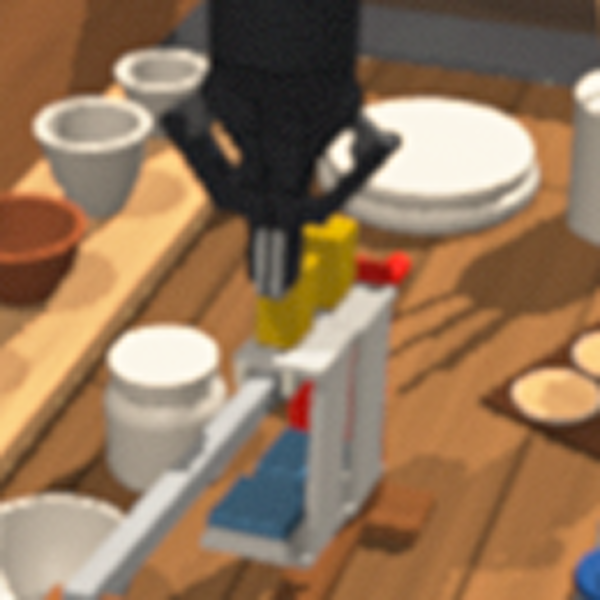

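Two carriers are now snug against the stop, with 6 N felt. On to carrier c2.

Emit:
{"fn": "play_rows", "kwargs": {
  "rows": [
    [0,0,0,0,0.015,0,0.0],
    [-2,0,0,0,0.03,0.03,0.0],
    [-2,0,0,0,0.04,0.045,0.03],
    [-2,0,-1.5,-0.01,0.045,0.03,0.06],
    [-2,0,-1.5,-0.01,0.05,0,0.085],
    [0,0,-1.5,-0.01,0.05,0,0.085],
    [0,0,-1.5,-0.01,0.05,0,0.085],
    [0,0,-1.7,-0.01,0.05,0,0.085],
    [0,0,0,-0.01,0.045,0,0.085],
    [0,0,0,-0.01,0.028,0,0.085]
  ]
}}

```text
time: 35.28
tcp_pos: [567.6, 367.6, 341.7]
orientation: [[0.136, 0.991, 0.001], [0.991, -0.136, -0.001], [-0.001, 0.002, -1.0]]
force: [0.4, -0.5, 0.3]
grip_width: 85.2
grip_force: 0.0
```

Emit:
{"fn": "play_rows", "kwargs": {
  "rows": [
    [0,0,0,0,0,0,0.085],
    [0,0,0,0,0,0,0.085]
  ]
}}

```text
time: 35.52
tcp_pos: [569.4, 364.4, 342.1]
orientation: [[0.139, 0.99, 0.003], [0.99, -0.139, -0.002], [-0.002, 0.003, -1.0]]
force: [1.1, -0.5, 0.0]
grip_width: 84.9
grip_force: 0.0
```

```bash
python3 rail.py; python3 chk.py
```

```text
top roof y spans [(np.float64(-149.7), np.float64(-24.1), 782), (np.float64(200.9), np.float64(223.5), 89)]
top grip top [639.5 -61.4 243.7] y [-78.5 -44.7] x [628.5 650.9]
top grip top [ 636.7 -124.7  234.6] y [-142.5 -108.5] x [625.3 648.6]
top stop y [-158.6 -155.2 -146.6] 204.0
side roof y spans [(np.float64(-149.8), np.float64(-21.3), 429), (np.float64(196.5), np.float64(223.1), 152)]
side grip top [640.1 -68.9 244.1] y [-127.8  -44.8] x [630.6 652. ]
side stop y [-159.6 -152.7 -140.3] 203.0
t 35.62 tcp [569.8 363.8 342.3] yaw_y -8.07 tilt [ 0.0027 -0.0015] F [ 0.   0.1 -0.3] w 85.2 gf 0.0 q [-0.32  0.53 -0.57  1.21  0.28  1.48 -1.  ]
top grip 222 [321. 207.] [639.8 -59.  245.4] y -78.8 -44.5
top grip 219 [352. 209.] [ 637.  -123.4  235.4] y -143.9 -107.6
top grip 226 [121. 240.] [568.3 365.7 164.5] y 348.5 384.8
top blue 333 [439.3 112.4  26.2] [438.3 110.7  72.4]
top blue 382 [445.6 -78.4  25.8] [445.7 -78.7  71.9]
top amber 449 [453.4 -15.4  27.2] [453.6 -15.3  71.9]
top amber 451 [435.9  51.8  27.5] [436.   51.4  72.2]
side grip 401 [306. 190.] [640.7 -59.  246. ] y -143.3 -38.2
side grip 469 [261. 353.] [569.1 367.8 165.6] y 346.7 385.2
side blue 202 [448.4 -79.2  26.8] [445.3 -73.9  74.6]
side blue 264 [438.9 115.2  26. ] [437.1 118.2  74.6]
side amber 282 [455.8 -23.1  33.4] [456.3 -12.2  74.1]
side amber 313 [439.8  49.   29.1] [438.1  54.6  74. ]
```

Emit:
{"fn": "play_rows", "kwargs": {
  "rows": [
    [0,0,0,-0.001,0.003,-0.04,0.085],
    [0,0,0,0,0,-0.04,0.085],
    [0,0,0,0,0,-0.04,0.085],
    [0,0,0,0,0,-0.04,0.085],
    [0,0,0,0,0,-0.032,0.085],
    [0,0,0,0,0,0,0.085],
    [0,0,0,0,0,0,0.085],
    [0,0,0,0,0,0,0.085]
  ]
}}

```text
time: 36.72
tcp_pos: [568.8, 369.0, 152.5]
orientation: [[0.138, 0.99, 0.005], [0.99, -0.138, 0.001], [0.002, 0.004, -1.0]]
force: [0.0, 0.2, -0.1]
grip_width: 85.1
grip_force: 0.0
```

```bash
python3 -c "
from h import *
st()"
```

```text
t 36.73 tcp [568.8 369.  152.5] yaw_y -7.96 tilt [0.0047 0.0015] F [ 0.   0.2 -0.1] w 85.1 gf 0.0 q [-0.32  0.64 -0.55  1.49  0.36  1.11 -1.08]
```

Emit:
{"fn": "play_rows", "kwargs": {
  "rows": [
    [0,0,0,0,-0.001,-0.003,0.085],
    [0,0,0,0,0,0,0.02],
    [0,0,0,0,0,0,0.02],
    [0,0,0,0,0,0,0.02],
    [0,0,0,0,0,0,0.02],
    [0,0,0,0,0,0,0.02],
    [0,0,0,0,0,0,0.02]
  ]
}}

```text
time: 37.6
tcp_pos: [568.3, 367.5, 147.8]
orientation: [[0.138, 0.99, 0.003], [0.99, -0.138, 0.0], [0.001, 0.003, -1.0]]
force: [0.6, 0.3, 2.3]
grip_width: 22.7
grip_force: 50.1
```

Emit:
{"fn": "play_rows", "kwargs": {
  "rows": [
    [0,0,0,0,0,0.02,0.02],
    [0,0,0,0,0,0.04,0.02],
    [0,0,0,0,0,0.04,0.02],
    [0,0,0,0,0,0.04,0.02],
    [0,0,0,0,0,0.04,0.02],
    [0,0,0,0,0,0,0.02],
    [0,0,0,0,0,0,0.02]
  ]
}}

```text
time: 38.48
tcp_pos: [567.3, 367.0, 326.8]
orientation: [[0.138, 0.99, 0.001], [0.99, -0.138, -0.001], [-0.001, 0.001, -1.0]]
force: [0.7, -0.6, -4.2]
grip_width: 22.5
grip_force: 49.5
```

Emit:
{"fn": "play_rows", "kwargs": {
  "rows": [
    [0,0,1.3,-0.001,-0.041,0,0.02],
    [0,0,1.3,-0.001,-0.041,0,0.02],
    [0,0,1.3,-0.001,-0.041,0,0.02],
    [0,0,1.3,0,-0.042,0,0.02],
    [2,0,1.3,0,-0.042,0,0.02],
    [2,0,1.2,0,-0.042,0,0.02],
    [2,0,0,0,0,-0.025,0.02],
    [2,0,0,0,0,-0.028,0.02],
    [0,0,0,0,0,0,0.02],
    [0,0,0,0,0,0,0.02]
  ]
}}

```text
time: 39.72
tcp_pos: [564.8, 118.8, 274.8]
orientation: [[0.004, 1.0, 0.0], [0.99, -0.004, 0.139], [0.139, -0.0, -0.99]]
force: [-0.4, 0.2, -2.8]
grip_width: 22.7
grip_force: 49.8
```

```bash
python3 -c "
from h import *
st()"
```

```text
t 39.73 tcp [564.8 118.8 274.8] yaw_y -0.21 tilt [0.0003 0.1389] F [-0.4  0.2 -2.8] w 22.7 gf 49.8 q [ 0.24  0.38 -0.63  1.61  0.1   1.17 -0.39]
```

Emit:
{"fn": "play_rows", "kwargs": {
  "rows": [
    [0,0,0,0.02,0,0,0.02],
    [0,0,0,0.02,0,0,0.02],
    [0,0,0,0.02,0,0,0.02],
    [0,0,0,0.015,0,0,0.02],
    [0,0,0,0,0,0,0.02],
    [0,0,0,0,0,-0.007,0.02],
    [0,0,0,0,0,-0.007,0.02],
    [0,0,0,0,0,-0.006,0.02],
    [0,0,0,0,0,0,0.02]
  ]
}}

```text
time: 40.85
tcp_pos: [639.5, 118.1, 253.9]
orientation: [[0.005, 1.0, -0.0], [0.99, -0.004, 0.139], [0.139, -0.001, -0.99]]
force: [-0.0, 0.2, -3.8]
grip_width: 22.8
grip_force: 49.9
```

Emit:
{"fn": "play_rows", "kwargs": {
  "rows": [
    [0,0,0,0,0,-0.001,0.02],
    [0,0,0,0,0,0,0.02]
  ]
}}

```text
time: 41.1
tcp_pos: [640.0, 118.4, 253.6]
orientation: [[0.004, 1.0, 0.001], [0.99, -0.004, 0.139], [0.139, 0.0, -0.99]]
force: [-0.7, 0.4, -2.5]
grip_width: 22.9
grip_force: 49.9
```

Emit:
{"fn": "play_rows", "kwargs": {
  "rows": [
    [0,0,0,0,0,0,0.06],
    [0,0,0,0,0,0,0.06],
    [0,0,0,0,0,0,0.06],
    [0,0,0,0,0,0,0.06],
    [0,0,0,0,0,0,0.06],
    [0,0,0,0,0,0,0.06],
    [0,0,0,0,0,0.03,0.06],
    [0,0,0,0,0,0.05,0.06],
    [0,0,0,0,0,0.05,0.06],
    [0,0,0,0,0,0,0.06]
  ]
}}

```text
time: 42.35
tcp_pos: [641.3, 119.5, 388.3]
orientation: [[0.003, 1.0, 0.008], [0.99, -0.004, 0.141], [0.141, 0.008, -0.99]]
force: [0.3, 1.1, 0.4]
grip_width: 59.9
grip_force: 0.0
```

```bash
python3 chk.py|grep -E "grip|tcp"
```

```text
t 42.35 tcp [641.3 119.5 388.3] yaw_y -0.24 tilt [0.0082 0.1412] F [0.3 1.1 0.4] w 59.9 gf 0.0 q [ 0.17  0.46 -0.6   1.22  0.12  1.48 -0.38]
top grip 234 [320. 207.] [639.3 -60.3 244.6] y -78.7 -40.4
top grip 243 [351. 209.] [ 637.1 -124.1  235.1] y -143.1 -103.8
side grip 402 [306. 190.] [640.5 -58.7 246.3] y -145.4 -39.2
side grip 311 [274. 226.] [637.8 121.1 271. ] y 100.2 139.8
```

It sticks again, so I'll push this one down the same way. I expect contact at TCP y of about 29.

Emit:
{"fn": "play_rows", "kwargs": {
  "rows": [
    [0,0,0,0,0.025,0,0.0],
    [0,0,0,0,0.025,0,0.0],
    [0,0,0,-0.001,0,-0.04,0.0],
    [0,0,0,0,0,-0.04,0.0],
    [0,0,0,0,0,-0.04,0.0],
    [0,0,0,0,0,0,0.0],
    [0,0,0,0,0,0,0.0]
  ]
}}

```text
time: 43.32
tcp_pos: [639.2, 168.6, 264.4]
orientation: [[0.004, 1.0, 0.001], [0.99, -0.004, 0.14], [0.14, 0.001, -0.99]]
force: [-0.5, -0.1, -0.3]
grip_width: -0.3
grip_force: 0.0
```

Emit:
{"fn": "play_rows", "kwargs": {
  "rows": [
    [0,0,0,0,-0.01,-0.0015,0.0],
    [0,0,0,0,-0.01,-0.0015,0.0],
    [0,0,0,0,-0.015,-0.002,0.0],
    [0,0,0,0,-0.015,-0.002,0.0],
    [0,0,0,0,-0.015,-0.002,0.0],
    [0,0,0,0,-0.015,-0.002,0.0],
    [0,0,0,0,-0.015,-0.002,0.0],
    [0,0,0,0,-0.015,-0.002,0.0],
    [0,0,0,0,-0.015,-0.002,0.0],
    [0,0,0,0,0,0,0.0]
  ]
}}

```text
time: 44.58
tcp_pos: [639.0, 41.3, 246.1]
orientation: [[0.007, 1.0, 0.001], [0.99, -0.007, 0.138], [0.138, -0.0, -0.99]]
force: [0.2, 0.6, 0.1]
grip_width: -0.0
grip_force: 0.0
```

Emit:
{"fn": "play_rows", "kwargs": {
  "rows": [
    [0,0,0,0,-0.004,-0.0005,0.0],
    [0,0,0,0,-0.003,-0.0005,0.0],
    [0,0,0,0,0,0,0.0],
    [0,0,0,0,0,0,0.0]
  ]
}}

```text
time: 45.08
tcp_pos: [638.9, 36.7, 245.5]
orientation: [[0.004, 1.0, 0.001], [0.99, -0.004, 0.139], [0.139, 0.0, -0.99]]
force: [0.5, 0.1, -0.3]
grip_width: 0.0
grip_force: 0.0
```

Emit:
{"fn": "play_rows", "kwargs": {
  "rows": [
    [0,0,0,0,-0.003,0,0.0],
    [0,0,0,0,-0.0025,0,0.0],
    [0,0,0,0,0,0,0.0]
  ]
}}

```text
time: 45.45
tcp_pos: [639.0, 30.4, 245.5]
orientation: [[0.005, 1.0, 0.001], [0.99, -0.005, 0.139], [0.139, 0.0, -0.99]]
force: [0.9, -0.9, -0.0]
grip_width: 0.2
grip_force: 0.0
```

Emit:
{"fn": "play_rows", "kwargs": {
  "rows": [
    [0,0,0,0,-0.0015,0,0.0],
    [0,0,0,0,-0.001,0,0.0],
    [0,0,0,0,0,0,0.0]
  ]
}}

```text
time: 45.82
tcp_pos: [639.0, 29.5, 245.8]
orientation: [[0.003, 1.0, 0.001], [0.99, -0.003, 0.14], [0.14, 0.001, -0.99]]
force: [-1.0, 4.9, 1.8]
grip_width: 0.1
grip_force: 2.2
```

Emit:
{"fn": "play_rows", "kwargs": {
  "rows": [
    [0,0,0,0,-0.001,0,0.0],
    [0,0,0,0,-0.001,0,0.0],
    [0,0,0,0,0,0,0.0]
  ]
}}

```text
time: 46.2
tcp_pos: [639.2, 28.4, 246.5]
orientation: [[0.002, 1.0, 0.002], [0.99, -0.003, 0.141], [0.141, 0.002, -0.99]]
force: [-0.8, 6.9, 4.2]
grip_width: 0.2
grip_force: 3.7
```

All three carriers are parked. Next I'll back off and fetch the first blue jar.

Emit:
{"fn": "play_rows", "kwargs": {
  "rows": [
    [0,0,0,0,0.015,0,0.0],
    [-2,0,0,0,0.015,0.04,0.0],
    [-2,0,0,0,0,0.05,0.085],
    [-2,0,0,-0.04,-0.02,0,0.085],
    [-2,0,0,-0.04,-0.02,0,0.085],
    [0,0,0,-0.04,-0.02,-0.02,0.085],
    [0,0,0,-0.04,-0.03,-0.03,0.085],
    [0,0,0,-0.033,-0.047,-0.04,0.085],
    [0,0,0,0,0,0,0.085],
    [0,0,0,0,0,0,0.085]
  ]
}}

```text
time: 47.45
tcp_pos: [449.9, -75.4, 250.1]
orientation: [[0.005, 1.0, 0.001], [1.0, -0.005, -0.0], [-0.0, 0.001, -1.0]]
force: [0.8, -0.2, 0.4]
grip_width: 84.7
grip_force: 0.0
```

```bash
python3 rail.py; python3 chk.py
```

```text
top roof y spans [(np.float64(-149.6), np.float64(39.0), 1209), (np.float64(200.9), np.float64(223.3), 88)]
top grip top [637.9   1.4 252.9] y [-15.2  18.1] x [626.4 649.6]
top grip top [639.5 -61.4 243.7] y [-78.4 -44.7] x [628.5 650.8]
top grip top [ 636.9 -124.3  234.5] y [-142.5 -107. ] x [625.3 648.7]
top stop y [-158.4 -155.3 -145.5] 205.0
side roof y spans [(np.float64(-149.6), np.float64(40.1), 677), (np.float64(196.5), np.float64(222.8), 156)]
side grip top [639.2  -8.1 252.6] y [-64.   18.8] x [629.7 650.9]
side stop y [-161.  -156.5 -150.9] 204.0
t 47.55 tcp [450.7 -74.6 250.5] yaw_y -0.16 tilt [0.0025 0.0001] F [ 0.7 -0.2 -0. ] w 85.0 gf 0.0 q [ 0.53  0.19 -0.56  1.89  0.11  1.09 -0.07]
top grip 232 [288. 206.] [638.    2.9 253.3] y -15.3 21.8
top grip 226 [320. 207.] [639.4 -61.  244.1] y -78.7 -44.4
top grip 225 [352. 209.] [ 637.1 -124.3  235.3] y -143.7 -104.0
top blue 387 [405.3 130.5  26.3] [405.7 130.   72.3]
top amber 453 [435.9  51.8  27.5] [436.   51.3  72.1]
side grip 605 [301. 196.] [639.1   3.5 254.8] y -144.9 23.1
side blue 205 [447.1 -78.1  27.2] [445.4 -73.6  74.7]
side blue 314 [407.2 132.5  25.8] [405.7 135.6  74.7]
side amber 286 [454.1 -22.9  33.5] [456.3 -12.8  73.8]
side amber 316 [441.   50.1  28.8] [438.1  54.8  74. ]
```

Pile check: the carriers are parked with spans −150…40, and one blue jar has been knocked to about (406,131). Picking up blue 1.

Emit:
{"fn": "play_rows", "kwargs": {
  "rows": [
    [0,0,0,-0.004,-0.004,0,0.085],
    [0,0,0,0,0,-0.04,0.085],
    [0,0,0,0,0,-0.045,0.085],
    [0,0,0,0,0,-0.045,0.085],
    [0,0,0,0,0,-0.04,0.085],
    [0,0,0,0,0,-0.033,0.085],
    [0,0,0,0,0,0,0.085],
    [0,0,0,0,0,0,0.085]
  ]
}}

```text
time: 48.65
tcp_pos: [446.2, -79.5, 47.8]
orientation: [[0.004, 1.0, 0.002], [1.0, -0.004, -0.0], [-0.0, 0.002, -1.0]]
force: [-0.2, -0.3, 0.3]
grip_width: 84.7
grip_force: 0.0
```

Emit:
{"fn": "play_rows", "kwargs": {
  "rows": [
    [0,0,0,0,0,0,0.045],
    [0,0,0,0,0,0,0.045],
    [0,0,0,0,0,0,0.045],
    [0,0,0,0,0,0,0.045],
    [0,0,0,0,0,0,0.045]
  ],
  "newtons": 30
}}

```text
time: 49.28
tcp_pos: [446.5, -79.8, 47.9]
orientation: [[0.004, 1.0, 0.003], [1.0, -0.004, -0.001], [-0.001, 0.003, -1.0]]
force: [-0.3, -0.4, 8.4]
grip_width: 50.9
grip_force: 29.7
```

Emit:
{"fn": "play_rows", "kwargs": {
  "rows": [
    [0,0,0,0,0,0.02,0.045],
    [0,0,0,0,0,0.04,0.045],
    [0,0,0,0,0,0.045,0.045],
    [0,0,0,0,0,0.045,0.045],
    [0,0,0,0,0,0,0.045]
  ]
}}

```text
time: 49.9
tcp_pos: [447.5, -79.7, 200.1]
orientation: [[0.005, 1.0, 0.007], [1.0, -0.005, -0.002], [-0.002, 0.007, -1.0]]
force: [1.2, -0.4, -2.9]
grip_width: 50.8
grip_force: 32.9
```

Emit:
{"fn": "play_rows", "kwargs": {
  "rows": [
    [0,0,0,-0.004,-0.041,0,0.045],
    [0,0,0,-0.004,-0.041,0,0.045],
    [0,0,0,-0.004,-0.041,0,0.045],
    [0,0,0,-0.005,-0.041,0,0.045],
    [0,0,0,-0.005,-0.041,0,0.045],
    [0,0,0,-0.005,-0.041,0,0.045],
    [0,0,0,-0.005,-0.041,0,0.045],
    [0,0,0,0,0,0,0.045],
    [0,0,0,0,0,-0.04,0.045],
    [0,0,0,0,0,-0.04,0.045]
  ]
}}

```text
time: 51.15
tcp_pos: [413.3, -365.7, 115.2]
orientation: [[0.004, 1.0, 0.001], [1.0, -0.004, 0.0], [0.0, 0.001, -1.0]]
force: [-0.6, -0.3, -3.1]
grip_width: 50.5
grip_force: 32.9
```

```bash
python3 -c "
from h import *
st()"
```

```text
t 51.15 tcp [ 413.3 -365.7  115.2] yaw_y -0.22 tilt [0.0007 0.0004] F [-0.6 -0.3 -3.1] w 50.5 gf 32.9 q [ 0.91  0.47 -0.39  1.86  0.23  0.86  0.41]
```

Emit:
{"fn": "play_rows", "kwargs": {
  "rows": [
    [0,0,0,0.002,-0.001,-0.03,0.045],
    [0,0,0,0,0,-0.02,0.045],
    [0,0,0,0,0,-0.007,0.045],
    [0,0,0,0,0,0,0.045],
    [0,0,0,0,0,0,0.045]
  ]
}}

```text
time: 51.78
tcp_pos: [416.0, -367.7, 60.6]
orientation: [[0.004, 1.0, 0.002], [1.0, -0.004, -0.001], [-0.001, 0.002, -1.0]]
force: [-0.2, 0.3, -2.6]
grip_width: 50.7
grip_force: 32.8
```

```bash
python3 -c "
from h import *
st()"
```

```text
t 51.77 tcp [ 416.  -367.7   60.6] yaw_y -0.23 tilt [ 0.0019 -0.0008] F [-0.2  0.3 -2.6] w 50.7 gf 32.8 q [ 0.89  0.55 -0.36  1.9   0.27  0.74  0.37]
```

Down another 8 mm, then release and rise. After that, on to the near amber.

Emit:
{"fn": "play_rows", "kwargs": {
  "rows": [
    [0,0,0,-0.001,0.001,-0.005,0.045],
    [0,0,0,0,0,-0.003,0.045],
    [0,0,0,0,0,0,0.045],
    [0,0,0,0,0,0,0.06],
    [0,0,0,0,0,0,0.075],
    [0,0,0,0,0,0,0.08],
    [0,0,0,0,0,0.02,0.085],
    [0,0,0,0,0,0.04,0.085],
    [0,0,0,0,0,0.045,0.085],
    [0,0,0,0,0,0.045,0.085]
  ]
}}

```text
time: 53.02
tcp_pos: [414.3, -366.4, 203.2]
orientation: [[0.004, 1.0, 0.001], [1.0, -0.004, 0.0], [0.0, 0.001, -1.0]]
force: [0.8, 0.3, 0.0]
grip_width: 85.2
grip_force: 0.0
```

Emit:
{"fn": "play_rows", "kwargs": {
  "rows": [
    [0,0,0,0.005,0.044,0.005,0.085],
    [0,0,0,0.005,0.044,0,0.085],
    [0,0,0,0.005,0.044,0,0.085],
    [0,0,0,0.005,0.044,0,0.085],
    [0,0,0,0.005,0.044,0,0.085],
    [0,0,0,0.005,0.044,0,0.085],
    [0,0,0,0.005,0.044,0,0.085],
    [0,0,0,0.005,0.044,0,0.085],
    [0,0,0,0,0,0,0.085],
    [0,0,0,0,0,0,0.085]
  ]
}}

```text
time: 54.28
tcp_pos: [454.4, -15.0, 206.7]
orientation: [[0.004, 1.0, 0.001], [1.0, -0.004, -0.0], [-0.0, 0.001, -1.0]]
force: [-0.4, -0.5, 0.8]
grip_width: 85.2
grip_force: 0.0
```

```bash
python3 chk.py | grep -v grip
```

```text
t 54.27 tcp [454.4 -15.  206.7] yaw_y -0.24 tilt [ 0.0006 -0.0004] F [-0.4 -0.5  0.8] w 85.2 gf 0.0 q [ 0.43  0.24 -0.61  1.96  0.16  0.99 -0.26]
top blue 360 [406.  131.4  26. ] [405.5 131.1  72.7]
top blue 382 [ 413.1 -364.6   26.8] [ 413.8 -364.7   75.7]
side blue 314 [407.  131.6  27.4] [405.7 135.7  74.7]
side amber 285 [456.9 -17.4  29. ] [456.3 -12.3  74.1]
side amber 315 [439.5  49.1  28.9] [438.2  54.8  74. ]
```

Blue 1 sits within about 2 mm of its ring. Picking up amber 2.

Emit:
{"fn": "play_rows", "kwargs": {
  "rows": [
    [0,0,0,0.0005,-0.001,-0.04,0.085],
    [0,0,0,0,0,-0.045,0.085],
    [0,0,0,0,0,-0.04,0.085],
    [0,0,0,0,0,-0.035,0.085],
    [0,0,0,0,0,0,0.085],
    [0,0,0,0,0,0,0.085],
    [0,0,0,0,0,0,0.045],
    [0,0,0,0,0,0,0.045],
    [0,0,0,0,0,0,0.045],
    [0,0,0,0,0,0,0.045]
  ]
}}

```text
time: 55.62
tcp_pos: [455.8, -15.8, 47.9]
orientation: [[0.005, 1.0, 0.003], [1.0, -0.005, -0.001], [-0.001, 0.003, -1.0]]
force: [-2.0, -1.2, 8.3]
grip_width: 50.8
grip_force: 29.7
```

Emit:
{"fn": "play_rows", "kwargs": {
  "rows": [
    [0,0,0,0,0,0,0.045],
    [0,0,0,0,0,0,0.045]
  ]
}}

```text
time: 55.88
tcp_pos: [455.8, -15.8, 47.9]
orientation: [[0.005, 1.0, 0.003], [1.0, -0.005, -0.001], [-0.001, 0.003, -1.0]]
force: [-0.2, -0.5, 8.1]
grip_width: 50.9
grip_force: 29.7
```

Emit:
{"fn": "play_rows", "kwargs": {
  "rows": [
    [0,0,0,0,0,0.02,0.045],
    [0,0,0,0,0,0.04,0.045],
    [0,0,0,0,0,0.045,0.045],
    [0,0,0,0,0,0.045,0.045],
    [0,0,0,0,0,0,0.045],
    [0,0,0,0,0,0,0.045]
  ]
}}

```text
time: 56.62
tcp_pos: [454.3, -15.9, 196.3]
orientation: [[0.005, 1.0, 0.0], [1.0, -0.005, -0.001], [-0.001, 0.0, -1.0]]
force: [-1.3, -0.3, -2.7]
grip_width: 50.8
grip_force: 33.1
```

Emit:
{"fn": "play_rows", "kwargs": {
  "rows": [
    [0,0,0,0.007,-0.044,0,0.045],
    [0,0,0,0.007,-0.044,0,0.045],
    [0,0,0,0.007,-0.044,0,0.045],
    [0,0,0,0.007,-0.044,0,0.045],
    [0,0,0,0.007,-0.044,0,0.045],
    [0,0,0,0.007,-0.044,0,0.045],
    [0,0,0,0.007,-0.044,0,0.045],
    [0,0,0,0.007,-0.044,0,0.045],
    [0,0,0,0.006,-0.045,0,0.045],
    [0,0,0,0,0,-0.03,0.045]
  ]
}}

```text
time: 57.88
tcp_pos: [516.3, -417.7, 165.4]
orientation: [[0.01, 1.0, 0.001], [1.0, -0.01, -0.003], [-0.003, 0.001, -1.0]]
force: [-0.3, -0.1, -3.1]
grip_width: 50.5
grip_force: 33.1
```

Emit:
{"fn": "play_rows", "kwargs": {
  "rows": [
    [0,0,0,0,0,-0.04,0.045],
    [0,0,0,0,0,-0.04,0.045],
    [0,0,0,0,0,-0.025,0.045],
    [0,0,0,0,0,0,0.045],
    [0,0,0,0,0,0,0.045],
    [0,0,0,0,0,0,0.045]
  ]
}}

```text
time: 58.62
tcp_pos: [517.7, -412.9, 63.0]
orientation: [[0.004, 1.0, 0.002], [1.0, -0.004, -0.001], [-0.001, 0.002, -1.0]]
force: [0.2, -0.5, -2.3]
grip_width: 50.5
grip_force: 33.0
```

Lower 10 mm and release. Then on to amber 1 at about (438,51).

Emit:
{"fn": "play_rows", "kwargs": {
  "rows": [
    [0,0,0,-0.001,0,-0.006,0.045],
    [0,0,0,0,0,-0.004,0.045],
    [0,0,0,0,0,0,0.045],
    [0,0,0,0,0,0,0.06],
    [0,0,0,0,0,0,0.075],
    [0,0,0,0,0,0,0.08],
    [0,0,0,0,0,0.02,0.085],
    [0,0,0,0,0,0.04,0.085],
    [0,0,0,0,0,0.045,0.085],
    [0,0,0,0,0,0.045,0.085]
  ]
}}

```text
time: 59.88
tcp_pos: [516.1, -412.4, 204.9]
orientation: [[0.004, 1.0, 0.002], [1.0, -0.004, -0.001], [-0.001, 0.002, -1.0]]
force: [-0.5, -0.5, 0.1]
grip_width: 84.8
grip_force: 0.0
```

Emit:
{"fn": "play_rows", "kwargs": {
  "rows": [
    [0,0,0,-0.008,0.0465,0,0.085],
    [0,0,0,-0.008,0.0465,0,0.085],
    [0,0,0,-0.008,0.0465,0,0.085],
    [0,0,0,-0.008,0.0465,0,0.085],
    [0,0,0,-0.008,0.0465,0,0.085],
    [0,0,0,-0.008,0.0465,0,0.085],
    [0,0,0,-0.008,0.0465,0,0.085],
    [0,0,0,-0.008,0.0465,0,0.085],
    [0,0,0,-0.007,0.0465,0,0.085],
    [0,0,0,-0.007,0.0455,0,0.085]
  ]
}}

```text
time: 61.12
tcp_pos: [438.0, 53.1, 203.3]
orientation: [[0.004, 1.0, 0.003], [1.0, -0.004, -0.0], [-0.0, 0.003, -1.0]]
force: [1.1, 0.2, -0.2]
grip_width: 85.0
grip_force: 0.0
```

Emit:
{"fn": "play_rows", "kwargs": {
  "rows": [
    [0,0,0,0,0,0,0.085],
    [0,0,0,0,0,0,0.085]
  ]
}}

```text
time: 61.38
tcp_pos: [438.3, 51.1, 202.6]
orientation: [[0.004, 1.0, 0.002], [1.0, -0.004, -0.001], [-0.001, 0.002, -1.0]]
force: [0.1, 0.0, -0.4]
grip_width: 85.2
grip_force: 0.0
```

```bash
python3 chk.py | grep -v grip
```

```text
t 61.38 tcp [438.3  51.1 202.6] yaw_y -0.22 tilt [ 0.0021 -0.0007] F [ 0.1  0.  -0.4] w 85.2 gf 0.0 q [ 0.33  0.23 -0.67  1.99  0.17  0.97 -0.42]
top blue 389 [ 414.  -364.6   26.3] [ 414.1 -364.5   75.9]
top amber 455 [ 513.4 -412.2   27.6] [ 513.8 -411.1   75.5]
top amber 109 [440.1  41.2  23.9] [444.7  35.8  70.3]
side blue 314 [406.8 131.1  27.1] [405.7 135.5  74.7]
side amber 323 [439.8  50.1  29.1] [438.5  54.3  74.1]
```

Emit:
{"fn": "play_rows", "kwargs": {
  "rows": [
    [0,0,0,0,-0.0005,-0.04,0.085],
    [0,0,0,0,0,-0.045,0.085],
    [0,0,0,0,0,-0.04,0.085],
    [0,0,0,0,0,-0.03,0.085],
    [0,0,0,0,0,0,0.085],
    [0,0,0,0,0,0,0.085],
    [0,0,0,0,0,0,0.045],
    [0,0,0,0,0,0,0.045],
    [0,0,0,0,0,0,0.045],
    [0,0,0,0,0,0,0.045]
  ]
}}

```text
time: 62.72
tcp_pos: [438.6, 50.9, 47.8]
orientation: [[0.004, 1.0, 0.003], [1.0, -0.004, -0.0], [-0.0, 0.003, -1.0]]
force: [-1.4, -1.9, 8.1]
grip_width: 50.9
grip_force: 29.6
```

Emit:
{"fn": "play_rows", "kwargs": {
  "rows": [
    [0,0,0,0,0,0,0.045],
    [0,0,0,0,0,0,0.045]
  ]
}}

```text
time: 62.98
tcp_pos: [438.6, 50.9, 47.8]
orientation: [[0.004, 1.0, 0.003], [1.0, -0.004, -0.0], [-0.0, 0.003, -1.0]]
force: [-2.5, -1.3, 8.4]
grip_width: 51.0
grip_force: 29.6
```

Emit:
{"fn": "play_rows", "kwargs": {
  "rows": [
    [0,0,0,0,0,0.02,0.045],
    [0,0,0,0,0,0.04,0.045],
    [0,0,0,0,0,0.045,0.045],
    [0,0,0,0,0,0.045,0.045],
    [0,0,0,0,0,0,0.045],
    [0,0,0,0,0,0,0.045]
  ]
}}

```text
time: 63.72
tcp_pos: [437.4, 50.5, 196.3]
orientation: [[0.005, 1.0, 0.0], [1.0, -0.005, -0.001], [-0.001, 0.0, -1.0]]
force: [-0.2, -0.2, -2.8]
grip_width: 50.9
grip_force: 33.0
```

Emit:
{"fn": "play_rows", "kwargs": {
  "rows": [
    [0,0,0,0.012,-0.0444,0,0.045],
    [0,0,0,0.012,-0.0444,0,0.045],
    [0,0,0,0.012,-0.0444,0,0.045],
    [0,0,0,0.012,-0.0444,0,0.045],
    [0,0,0,0.012,-0.0444,0,0.045],
    [0,0,0,0.012,-0.0444,0,0.045],
    [0,0,0,0.012,-0.0444,0,0.045],
    [0,0,0,0.012,-0.0444,0,0.045],
    [0,0,0,0.0115,-0.0444,0,0.045],
    [0,0,0,0,0,-0.03,0.045]
  ]
}}

```text
time: 64.97
tcp_pos: [545.4, -353.7, 165.3]
orientation: [[0.01, 1.0, 0.001], [1.0, -0.01, -0.002], [-0.002, 0.001, -1.0]]
force: [0.5, 0.5, -3.5]
grip_width: 50.5
grip_force: 33.0
```

Emit:
{"fn": "play_rows", "kwargs": {
  "rows": [
    [0,0,0,0,0,-0.04,0.045],
    [0,0,0,0,0,-0.04,0.045],
    [0,0,0,0,0,-0.025,0.045],
    [0,0,0,0,0,0,0.045],
    [0,0,0,0,0,0,0.045],
    [0,0,0,0,0,0,0.045]
  ]
}}

```text
time: 65.72
tcp_pos: [546.2, -348.9, 62.9]
orientation: [[0.004, 1.0, 0.002], [1.0, -0.004, -0.001], [-0.001, 0.002, -1.0]]
force: [-0.2, 0.1, -2.6]
grip_width: 50.6
grip_force: 32.8
```

Emit:
{"fn": "play_rows", "kwargs": {
  "rows": [
    [0,0,0,-0.001,0,-0.006,0.045],
    [0,0,0,0,0,-0.004,0.045],
    [0,0,0,0,0,0,0.045],
    [0,0,0,0,0,0,0.06],
    [0,0,0,0,0,0,0.075],
    [0,0,0,0,0,0,0.08],
    [0,0,0,0,0,0.02,0.085],
    [0,0,0,0,0,0.04,0.085],
    [0,0,0,0,0,0.045,0.085],
    [0,0,0,0,0,0.045,0.085]
  ]
}}

```text
time: 66.97
tcp_pos: [544.6, -348.5, 204.8]
orientation: [[0.004, 1.0, 0.002], [1.0, -0.004, -0.0], [-0.0, 0.002, -1.0]]
force: [1.2, -0.9, -0.4]
grip_width: 84.8
grip_force: 0.0
```

Emit:
{"fn": "play_rows", "kwargs": {
  "rows": [
    [0,0,0,-0.014,0.048,0,0.085],
    [0,0,0,-0.014,0.048,0,0.085],
    [0,0,0,-0.014,0.048,0,0.085],
    [0,0,0,-0.014,0.048,0,0.085],
    [0,0,0,-0.014,0.048,0,0.085],
    [0,0,0,-0.014,0.048,0,0.085],
    [0,0,0,-0.014,0.048,0,0.085],
    [0,0,0,-0.014,0.048,0,0.085],
    [0,0,0,-0.014,0.048,0,0.085],
    [0,0,0,-0.012,0.048,0,0.085]
  ]
}}

```text
time: 68.22
tcp_pos: [406.1, 133.0, 203.2]
orientation: [[0.004, 1.0, 0.003], [1.0, -0.004, -0.0], [-0.0, 0.003, -1.0]]
force: [0.9, 0.8, 0.9]
grip_width: 85.3
grip_force: 0.0
```

Emit:
{"fn": "play_rows", "kwargs": {
  "rows": [
    [0,0,0,0,0,0,0.085],
    [0,0,0,0,0,0,0.085]
  ]
}}

```text
time: 68.47
tcp_pos: [406.7, 131.0, 202.5]
orientation: [[0.004, 1.0, 0.002], [1.0, -0.004, -0.001], [-0.001, 0.002, -1.0]]
force: [1.5, -0.8, 0.2]
grip_width: 84.9
grip_force: 0.0
```

```bash
python3 chk.py | grep -v grip
```

```text
t 68.47 tcp [406.7 131.  202.5] yaw_y -0.22 tilt [ 0.002  -0.0006] F [ 1.5 -0.8  0.2] w 84.9 gf 0.0 q [ 0.21  0.22 -0.74  2.01  0.18  0.97 -0.63]
top blue 294 [405.4 129.7  25.7] [407.8 124.6  72.6]
top blue 383 [ 414.  -364.8   26.5] [ 414.  -364.7   76. ]
top amber 450 [ 542.1 -348.3   27.8] [ 541.8 -346.9   75.8]
top amber 458 [ 513.7 -411.8   27.4] [ 513.7 -411.    75.8]
side blue 319 [406.8 131.9  26.9] [405.6 135.1  74.7]
side amber 130 [ 546.1 -349.2   29.3] [ 549.  -341.4   78.5]
```

Emit:
{"fn": "play_rows", "kwargs": {
  "rows": [
    [0,0,0,0,0,-0.04,0.085],
    [0,0,0,0,0,-0.045,0.085],
    [0,0,0,0,0,-0.04,0.085],
    [0,0,0,0,0,-0.03,0.085],
    [0,0,0,0,0,0,0.085],
    [0,0,0,0,0,0,0.085],
    [0,0,0,0,0,0,0.045],
    [0,0,0,0,0,0,0.045],
    [0,0,0,0,0,0,0.045],
    [0,0,0,0,0,0,0.045]
  ]
}}

```text
time: 69.82
tcp_pos: [407.0, 131.4, 47.7]
orientation: [[0.004, 1.0, 0.003], [1.0, -0.004, -0.0], [-0.0, 0.003, -1.0]]
force: [-1.1, -0.5, 8.8]
grip_width: 50.8
grip_force: 29.6
```

Emit:
{"fn": "play_rows", "kwargs": {
  "rows": [
    [0,0,0,0,0,0,0.045],
    [0,0,0,0,0,0,0.045]
  ]
}}

```text
time: 70.08
tcp_pos: [407.0, 131.4, 47.7]
orientation: [[0.004, 1.0, 0.003], [1.0, -0.004, -0.0], [-0.0, 0.003, -1.0]]
force: [-1.8, -1.0, 8.5]
grip_width: 51.1
grip_force: 29.6
```

Emit:
{"fn": "play_rows", "kwargs": {
  "rows": [
    [0,0,0,0,0,0.02,0.045],
    [0,0,0,0,0,0.04,0.045],
    [0,0,0,0,0,0.045,0.045],
    [0,0,0,0,0,0.045,0.045],
    [0,0,0,0,0,0,0.045],
    [0,0,0,0,0,0,0.045]
  ]
}}

```text
time: 70.82
tcp_pos: [406.0, 130.7, 196.2]
orientation: [[0.005, 1.0, 0.0], [1.0, -0.005, -0.001], [-0.001, 0.0, -1.0]]
force: [-0.1, 0.2, -4.2]
grip_width: 50.8
grip_force: 33.4
```

Emit:
{"fn": "play_rows", "kwargs": {
  "rows": [
    [0,0,0,0.0045,-0.0484,0,0.045],
    [0,0,0,0.0045,-0.0484,0,0.045],
    [0,0,0,0.0045,-0.0484,0,0.045],
    [0,0,0,0.0045,-0.0484,0,0.045],
    [0,0,0,0.0045,-0.0484,0,0.045],
    [0,0,0,0.0045,-0.0484,0,0.045],
    [0,0,0,0.0045,-0.0484,0,0.045],
    [0,0,0,0.004,-0.0484,0,0.045],
    [0,0,0,0.004,-0.0484,0,0.045],
    [0,0,0,0,0,-0.03,0.045]
  ]
}}

```text
time: 72.08
tcp_pos: [445.6, -309.2, 165.6]
orientation: [[0.01, 1.0, 0.001], [1.0, -0.01, -0.002], [-0.002, 0.001, -1.0]]
force: [0.0, 0.0, -4.0]
grip_width: 50.8
grip_force: 33.4
```

Emit:
{"fn": "play_rows", "kwargs": {
  "rows": [
    [0,0,0,0,0,-0.04,0.045],
    [0,0,0,0,0,-0.04,0.045],
    [0,0,0,0,0,-0.025,0.045],
    [0,0,0,0,0,0,0.045],
    [0,0,0,0,0,0,0.045],
    [0,0,0,0,0,0,0.045]
  ]
}}

```text
time: 72.82
tcp_pos: [446.6, -304.5, 62.7]
orientation: [[0.004, 1.0, 0.002], [1.0, -0.004, -0.001], [-0.001, 0.002, -1.0]]
force: [-0.1, -0.2, -3.5]
grip_width: 50.7
grip_force: 33.2
```

Emit:
{"fn": "play_rows", "kwargs": {
  "rows": [
    [0,0,0,-0.001,0,-0.006,0.045],
    [0,0,0,0,0,-0.004,0.045],
    [0,0,0,0,0,0,0.045],
    [0,0,0,0,0,0,0.06],
    [0,0,0,0,0,0,0.075],
    [0,0,0,0,0,0,0.08],
    [0,0,0,0,0,0.02,0.085],
    [0,0,0,0,0,0.04,0.085],
    [0,0,0,0,0,0.045,0.085],
    [0,0,0,0,0,0.045,0.085]
  ]
}}

```text
time: 74.08
tcp_pos: [444.8, -304.1, 203.2]
orientation: [[0.004, 1.0, 0.001], [1.0, -0.004, 0.0], [0.0, 0.001, -1.0]]
force: [-0.2, -0.3, -0.1]
grip_width: 85.0
grip_force: 0.0
```

Emit:
{"fn": "play_rows", "kwargs": {
  "rows": [
    [0,0,0,-0.021,0.032,0,0.0],
    [0,0,0,-0.021,0.032,0,0.0],
    [0,0,0,-0.021,0.032,0,0.0],
    [0,0,0,-0.022,0.031,0,0.0],
    [0,0,0,0,0,0,0.0],
    [0,0,0,0,0,0,0.0],
    [0,0,0,0,0,0,0.0],
    [0,0,0,0,0,0,0.0]
  ]
}}

```text
time: 75.08
tcp_pos: [360.3, -177.7, 201.7]
orientation: [[0.005, 1.0, 0.001], [1.0, -0.005, 0.0], [0.0, 0.001, -1.0]]
force: [-1.2, 0.0, 0.5]
grip_width: -0.1
grip_force: 0.0
```

```bash
python3 chk.py; python3 rail.py
```

```text
t 75.08 tcp [ 360.3 -177.7  201.7] yaw_y -0.28 tilt [0.0009 0.0005] F [-1.2  0.   0.5] w -0.1 gf 0.0 q [ 0.87  0.15 -0.59  2.07  0.1   0.95  0.21]
top grip 230 [288. 206.] [638.1   2.4 253.1] y -15.5 21.8
top grip 227 [320. 207.] [639.9 -59.9 244.6] y -78.7 -40.4
top grip 225 [352. 209.] [ 637.  -123.2  235.4] y -144.1 -105.5
top blue 377 [ 443.6 -303.2   26.2] [ 443.2 -303.5   76.1]
top blue 382 [ 413.5 -364.3   26.4] [ 414.  -364.5   76.1]
top amber 452 [ 542.2 -347.7   27.6] [ 541.8 -347.    75.6]
top amber 456 [ 513.2 -411.6   28. ] [ 513.9 -411.2   75.5]
side grip 604 [301. 196.] [639.1   4.1 255. ] y -144.6 23.8
side blue 110 [ 414.9 -360.9   24.4] [ 414.3 -357.3   78.6]
side blue 130 [ 446.6 -302.8   26.8] [ 443.3 -298.    78.2]
side amber 313 [ 529.1 -381.1   63.8] [ 530.6 -373.4   77.9]
top roof y spans [(np.float64(-149.6), np.float64(39.2), 1213), (np.float64(201.1), np.float64(223.2), 89)]
top grip top [637.8   1.5 252.8] y [-15.2  18.1] x [626.3 649.5]
top grip top [639.6 -61.4 244. ] y [-78.5 -44.7] x [628.3 650.7]
top grip top [ 636.9 -124.9  234.7] y [-141.2 -108.7] x [625.4 648.5]
top stop y [-158.6 -155.  -145.9] 206.0
side roof y spans [(np.float64(-149.2), np.float64(40.0), 693), (np.float64(200.0), np.float64(223.3), 156)]
side grip top [639.3  -7.4 252.8] y [-62.9  18.8] x [629.7 651. ]
side stop y [-160.2 -156.3 -152.6] 203.0
```

All jars are on their rings and the carriers are parked. Now the lever.

Emit:
{"fn": "play_rows", "kwargs": {
  "rows": [
    [0,0,0,0,0.002,-0.04,0.0],
    [0,0,0,0,0.002,-0.04,0.0],
    [0,0,0,0,0,-0.022,0.0],
    [0,0,0,0,0,0,0.0],
    [0,0,0,0,0,0,0.0]
  ]
}}

```text
time: 75.9
tcp_pos: [360.6, -173.4, 100.5]
orientation: [[0.004, 1.0, 0.002], [1.0, -0.004, -0.0], [-0.0, 0.002, -1.0]]
force: [0.4, 0.9, -0.3]
grip_width: -0.2
grip_force: 0.0
```

Emit:
{"fn": "play_rows", "kwargs": {
  "rows": [
    [0,0,0,0.01,0.001,0,0.0],
    [0,0,0,0.01,0.001,0,0.0],
    [0,0,0,0.01,0.001,0,0.0],
    [0,0,0,0.01,0.001,0,0.0],
    [0,0,0,0.01,0.001,0,0.0],
    [0,0,0,0.01,0.001,0,0.0],
    [0,0,0,0.01,0.002,0,0.0],
    [0,0,0,0,0,0,0.0],
    [0,0,0,0,0,0,0.0]
  ]
}}

```text
time: 77.03
tcp_pos: [441.7, -164.3, 107.5]
orientation: [[0.001, 1.0, 0.022], [1.0, -0.001, -0.004], [-0.004, 0.022, -1.0]]
force: [0.9, 9.0, 71.1]
grip_width: 0.2
grip_force: 35.3
```

Emit:
{"fn": "play_rows", "kwargs": {
  "rows": [
    [0,0,0,0.004,0,0,0.0],
    [0,0,0,0.004,0,0,0.0],
    [0,0,0,0,0,0,0.0]
  ]
}}

```text
time: 77.4
tcp_pos: [450.6, -163.3, 107.1]
orientation: [[0.0, 1.0, 0.024], [1.0, -0.0, -0.002], [-0.002, 0.024, -1.0]]
force: [5.6, 10.4, 58.7]
grip_width: 0.3
grip_force: 29.3
```

There's a large upward force. I'll lift straight away and look.

Emit:
{"fn": "play_rows", "kwargs": {
  "rows": [
    [0,0,0,0,0,0.02,0.0],
    [0,0,0,0,0,0.03,0.0],
    [0,0,0,-0.03,0,0.03,0.0],
    [0,0,0,-0.03,-0.01,0.02,0.0],
    [0,0,0,-0.03,0,0,0.0],
    [0,0,0,0,0,0,0.0]
  ]
}}

```text
time: 78.15
tcp_pos: [346.5, -175.6, 200.0]
orientation: [[0.006, 1.0, 0.0], [1.0, -0.006, -0.001], [-0.001, 0.0, -1.0]]
force: [0.8, -0.2, 0.3]
grip_width: 0.1
grip_force: 0.0
```

```bash
cat > sw.py <<'E'
from h import *
st()
for c in("top","side"):
    im,d,P=snap(c,"now_"+c); im=im.astype(int); red=(im[...,0]>110)&(im[...,1]<70)&(im[...,2]<70)
    m=red&np.all((P>[380,-210,40])&(P<[510,-120,130]),-1); Q=P[m]; print(c,len(Q),Q.mean(0).round(1) if len(Q) else "")
E
python3 sw.py; python3 -c "
import cv2;im=cv2.imread('pics/now_side.png');cv2.imwrite('pics/s8.png',cv2.resize(im[170:270,340:440],(600,600),interpolation=2))"
```

```text
t 78.15 tcp [ 346.5 -175.6  200. ] yaw_y -0.34 tilt [ 0.     -0.0011] F [ 0.8 -0.2  0.3] w 0.1 gf 0.0 q [ 0.88  0.13 -0.59  2.1   0.09  0.94  0.23]
top 94 [ 454.  -167.4  108.8]
side 66 [ 456.5 -163.7  107.1]
```

View pics/s8.png

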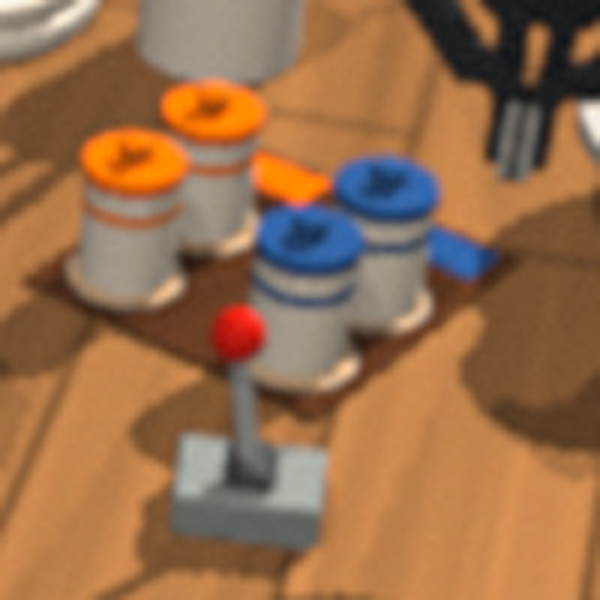

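The lever is past the middle, with the ball at (455,−166). I'll come down behind the ball and push lower.

Emit:
{"fn": "play_rows", "kwargs": {
  "rows": [
    [0,0,0,0.025,0.004,0,0.0],
    [0,0,0,0.025,0.004,0,0.0],
    [0,0,0,0,0,-0.035,0.0],
    [0,0,0,0,0,-0.04,0.0],
    [0,0,0,0,0,-0.037,0.0],
    [0,0,0,0,0,0,0.0],
    [0,0,0,0,0,0,0.0]
  ]
}}

```text
time: 79.12
tcp_pos: [399.3, -167.0, 88.6]
orientation: [[0.003, 1.0, 0.002], [1.0, -0.003, 0.0], [0.0, 0.002, -1.0]]
force: [0.7, -0.7, 0.7]
grip_width: 0.2
grip_force: 0.0
```

Emit:
{"fn": "play_rows", "kwargs": {
  "rows": [
    [0,0,0,0.008,0.001,0,0.0],
    [0,0,0,0.008,0.001,0,0.0],
    [0,0,0,0.008,0.001,0,0.0],
    [0,0,0,0,0,0,0.0]
  ]
}}

```text
time: 79.62
tcp_pos: [423.0, -164.1, 88.0]
orientation: [[0.004, 1.0, 0.002], [1.0, -0.004, 0.0], [0.0, 0.002, -1.0]]
force: [0.7, -0.8, 0.1]
grip_width: -0.1
grip_force: 0.0
```

```bash
python3 sw.py
```

```text
t 79.62 tcp [ 423.  -164.1   88. ] yaw_y -0.22 tilt [0.0018 0.    ] F [ 0.7 -0.8  0.1] w -0.1 gf 0.0 q [ 0.68  0.4  -0.54  2.1   0.31  0.71 -0.07]
top 0 
side 67 [ 456.4 -163.4  107.3]
```

Emit:
{"fn": "play_rows", "kwargs": {
  "rows": [
    [0,0,0,0.005,0,0,0.0],
    [0,0,0,0.005,0,0,0.0],
    [0,0,0,0,0,0,0.0]
  ]
}}

```text
time: 80.1
tcp_pos: [432.4, -164.2, 87.8]
orientation: [[0.004, 1.0, 0.001], [1.0, -0.004, 0.0], [0.0, 0.001, -1.0]]
force: [-0.5, -0.1, 0.2]
grip_width: -0.1
grip_force: 0.0
```

Emit:
{"fn": "play_rows", "kwargs": {
  "rows": [
    [0,0,0,0.004,0.001,0,0.0],
    [0,0,0,0.004,0,0,0.0],
    [0,0,0,0,0,0,0.0]
  ]
}}

```text
time: 80.47
tcp_pos: [440.5, -163.2, 87.8]
orientation: [[0.004, 1.0, 0.001], [1.0, -0.004, 0.0], [0.0, 0.001, -1.0]]
force: [-0.4, 0.7, 0.2]
grip_width: 0.4
grip_force: 0.0
```

```bash
python3 sw.py
```

```text
t 80.47 tcp [ 440.5 -163.2   87.8] yaw_y -0.23 tilt [0.0013 0.0001] F [-0.4  0.7  0.2] w 0.4 gf 0.0 q [ 0.66  0.42 -0.54  2.07  0.32  0.73 -0.08]
top 0 
side 69 [ 465.9 -162.   106. ]
```

Emit:
{"fn": "play_rows", "kwargs": {
  "rows": [
    [0,0,0,0.004,0.0005,0,0.0],
    [0,0,0,0.003,0,0,0.0],
    [0,0,0,0,0,0,0.0]
  ]
}}

```text
time: 80.95
tcp_pos: [447.4, -162.7, 87.8]
orientation: [[0.004, 1.0, 0.001], [1.0, -0.004, 0.0], [0.0, 0.001, -1.0]]
force: [-0.3, -0.7, 0.4]
grip_width: -0.2
grip_force: 0.0
```

Emit:
{"fn": "play_rows", "kwargs": {
  "rows": [
    [0,0,0,0.002,0,0,0.0],
    [0,0,0,0.002,0,0,0.0],
    [0,0,0,0,0,0,0.0]
  ]
}}

```text
time: 81.32
tcp_pos: [451.2, -162.8, 87.8]
orientation: [[0.004, 1.0, 0.001], [1.0, -0.004, -0.0], [-0.0, 0.001, -1.0]]
force: [-0.0, -0.2, -0.8]
grip_width: -0.2
grip_force: 0.0
```

```bash
python3 sw.py
```

```text
t 81.33 tcp [ 451.2 -162.8   87.8] yaw_y -0.25 tilt [ 0.001 -0.   ] F [-0.  -0.2 -0.8] w -0.2 gf 0.0 q [ 0.65  0.44 -0.53  2.05  0.32  0.74 -0.09]
top 0 
side 68 [ 475.5 -160.8  102.6]
```

Emit:
{"fn": "play_rows", "kwargs": {
  "rows": [
    [0,0,0,0.001,0,0,0.0],
    [0,0,0,0.001,0,0,0.0],
    [0,0,0,0,0,0,0.0]
  ]
}}

```text
time: 81.8
tcp_pos: [453.0, -162.8, 87.8]
orientation: [[0.004, 1.0, 0.001], [1.0, -0.004, 0.0], [0.0, 0.001, -1.0]]
force: [-0.0, -0.1, -0.0]
grip_width: 0.1
grip_force: 0.2
```

Emit:
{"fn": "play_rows", "kwargs": {
  "rows": [
    [0,0,0,0.001,0,0,0.0],
    [0,0,0,0.001,0,0,0.0],
    [0,0,0,0,0,0,0.0]
  ]
}}

```text
time: 82.18
tcp_pos: [455.1, -162.8, 87.8]
orientation: [[0.004, 1.0, 0.001], [1.0, -0.004, 0.0], [0.0, 0.001, -1.0]]
force: [-0.6, 0.0, 0.1]
grip_width: -0.2
grip_force: 0.1
```

Emit:
{"fn": "play_rows", "kwargs": {
  "rows": [
    [0,0,0,0.001,0,0,0.0],
    [0,0,0,0.001,0,0,0.0],
    [0,0,0,0,0,0,0.0]
  ]
}}

```text
time: 82.55
tcp_pos: [457.1, -162.8, 87.8]
orientation: [[0.004, 1.0, 0.001], [1.0, -0.004, 0.0], [0.0, 0.001, -1.0]]
force: [-0.2, -0.7, 0.2]
grip_width: 0.1
grip_force: 0.1
```

```bash
python3 sw.py
```

```text
t 82.55 tcp [ 457.1 -162.8   87.8] yaw_y -0.24 tilt [0.001 0.   ] F [-0.2 -0.7  0.2] w 0.1 gf 0.1 q [ 0.64  0.44 -0.53  2.03  0.33  0.75 -0.09]
top 0 
side 64 [ 480.3 -160.2  100.4]
```

Emit:
{"fn": "play_rows", "kwargs": {
  "rows": [
    [0,0,0,0.001,0,0,0.0],
    [0,0,0,0.001,0,0,0.0],
    [0,0,0,0,0,0,0.0]
  ]
}}

```text
time: 83.02
tcp_pos: [458.6, -162.8, 87.7]
orientation: [[0.004, 1.0, 0.0], [1.0, -0.004, 0.0], [0.0, 0.0, -1.0]]
force: [-1.8, -0.3, 0.3]
grip_width: -0.1
grip_force: 1.1
```

Emit:
{"fn": "play_rows", "kwargs": {
  "rows": [
    [0,0,0,0.001,0,0,0.0],
    [0,0,0,0.0005,0,0,0.0],
    [0,0,0,0,0,0,0.0]
  ]
}}

```text
time: 83.4
tcp_pos: [459.0, -162.8, 87.5]
orientation: [[0.004, 1.0, -0.002], [1.0, -0.004, -0.0], [-0.0, -0.002, -1.0]]
force: [-7.1, 0.1, 3.2]
grip_width: -0.1
grip_force: 3.7
```

```bash
python3 sw.py
```

```text
t 83.4 tcp [ 459.  -162.8   87.5] yaw_y -0.26 tilt [-0.002 -0.   ] F [-7.1  0.1  3.2] w -0.1 gf 3.7 q [ 0.64  0.45 -0.53  2.03  0.33  0.75 -0.09]
top 0 
side 62 [ 481.5 -159.8   99. ]
```

Limit reached, with 7 N felt. I'll back away and do the final check.

Emit:
{"fn": "play_rows", "kwargs": {
  "rows": [
    [0,0,0,-0.02,0,0,0.0],
    [0,0,0,-0.03,0,0.01,0.0],
    [0,0,0,-0.02,0,0.04,0.0],
    [0,0,0,-0.01,0,0.05,0.0],
    [0,0,0,0,-0.03,0.05,0.0],
    [0,0,0,0,-0.03,0.04,0.0],
    [0,0,0,0,0,0,0.0],
    [0,0,0,0,0,0,0.0]
  ]
}}

```text
time: 84.5
tcp_pos: [380.5, -222.3, 277.3]
orientation: [[0.004, 1.0, 0.001], [1.0, -0.004, 0.0], [0.0, 0.001, -1.0]]
force: [-0.1, 0.7, -1.0]
grip_width: -0.0
grip_force: 0.0
```

```bash
python3 sw.py; python3 chk.py|grep -v side; python3 rail.py
```

```text
t 84.5 tcp [ 380.5 -222.3  277.3] yaw_y -0.24 tilt [0.001  0.0002] F [-0.1  0.7 -1. ] w -0.0 gf 0.0 q [ 0.94  0.14 -0.59  1.88  0.08  1.15  0.32]
top 92 [ 479.5 -164.   100.3]
side 65 [ 481.1 -160.5   98.8]
t 84.6 tcp [ 380.1 -221.7  276.7] yaw_y -0.16 tilt [-0.0005  0.0011] F [-0.5 -0.3  0.2] w -0.0 gf 0.0 q [ 0.94  0.14 -0.59  1.88  0.08  1.15  0.32]
top grip 233 [288. 206.] [638.    3.3 253.3] y -15.5 22.0
top grip 224 [320. 207.] [639.5 -60.1 244.6] y -78.7 -42.7
top grip 218 [352. 209.] [ 637.2 -121.6  236.2] y -143.3 -106.9
top blue 385 [ 443.2 -302.7   26.5] [ 443.3 -303.4   75.9]
top blue 380 [ 414.6 -364.4   26.3] [ 414.2 -364.6   75.8]
top amber 450 [ 541.6 -347.5   27.4] [ 541.8 -347.    75.7]
top amber 456 [ 513.7 -411.2   28.2] [ 513.8 -411.1   75.7]
top roof y spans [(np.float64(-149.7), np.float64(38.8), 1219), (np.float64(200.9), np.float64(222.6), 89)]
top grip top [638.    1.6 252.8] y [-15.1  18.1] x [626.6 649.6]
top grip top [639.6 -61.4 243.9] y [-78.4 -44.7] x [628.4 650.7]
top grip top [ 636.6 -124.1  234.5] y [-141.2 -107.4] x [625.3 648.7]
top stop y [-158.5 -155.4 -146.8] 204.0
side roof y spans [(np.float64(-149.8), np.float64(38.8), 703), (np.float64(197.6), np.float64(223.0), 157)]
side grip top [639.7  -9.1 252.2] y [-66.3  18.3] x [629.7 651. ]
side stop y [-159.9 -156.2 -152.5] 203.0
```

View pics/now_side.png

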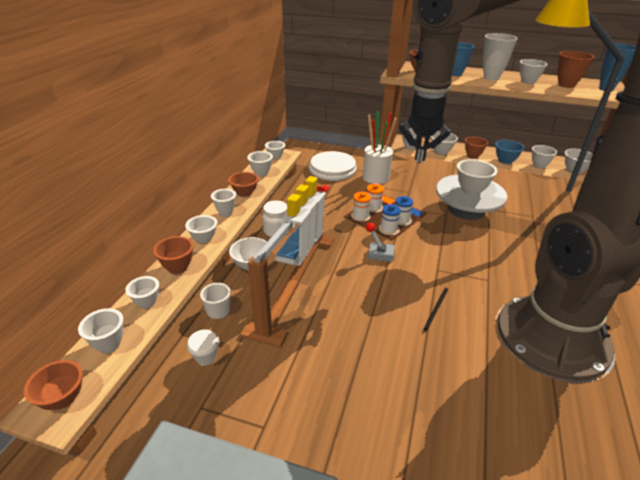

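The side view shows three carriers parked snug at the stop near (305,200). The four jars are on the board near (383,208), and the lever is over at (372,227).

```bash
python3 -c "
from h import *
print(env.job_done())"
```

```text
the job is handed in; nothing more can be done
None
```

I handed the job in with all three carriers parked snugly at the stop, all four jars standing on their rings, and the lever then thrown fully over. None of the carriers slid down on its own after release, so I pushed each one down, and on the first lever push the closed fingers pressed at up to about 71 N, but the second push took it to the limit cleanly.

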